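Draw a touchstone from the stack dispenser for a test

ROBOT

A 6-joint arm with a two-finger parallel gripper is mounted at the origin on a cart in front of the work surface, level with it; the furniture and walls round the work are solid. World frame = base frame: x ahead of the robot, y to its left, z up, the work surface at z = 0. Lengths are in m, angles in rad, forces in N, time in s.
With the tool pointing down it reaches from about 0.35 to 0.925 m from the base axis. Payload 6.4 kg.
Tool frame: the origin (TCP) lies at the very end of the fingers, on their centre line; the grasp point (between the pads) lies 19 mm behind it (bot.grasp_offset is the z of the grasp point in the tool frame, in m); z points along the fingers, y is the direction in which the jaws open and shut (so a half turn about z gives the same grasp; the last joint's range is limited). The gripper opens to 94 mm and grips with 3 to 60 N. Pads are 16 mm wide; open, the fingers measure 119 mm over their backs; the gripper's body (75 mm by 177 mm) begins 78 mm behind the grasp point.
Start: joints at [-0.174, 0.245, 1.558, -0, 1.339, -0.174], TCP at [0.65, 0, 0.175] pointing down, gripper open.
Joint ranges: [-3.13, 3.13], [-1.02, 2.26], [0.13, 2.54], [-0.95, 4.09], [0.21, 2.88], [-2.74, 2.74]. Speed limits (rad/s): [2.57, 2.57, 3.14, 3.14, 3.14, 3.14].

INTERFACE

Orientations are given as a unit quaternion [x, y, z, w].
In Python, from station import get_state, capture, bot gives the robot as it stands.
- The arm moves only by the shell command python3 -m crank 'ROWS'. ROWS is JSON, a list of rows, each a list of 3 entries, a list of its own where there are three numbers: the finger opening in mm, from 0 to 94, then the shift along the tool's x, y, z each as a share of 50 cm, from -1 to 1, then the turn, a rotation vector about the tool's x, y, z each as a share of 120 degrees, from -1 to 1. In form: [[claw, [tx, ty, tz], [rx, ry, rz]], ...]. A call has 1 to 5 rows; each row is the pose to reach, as a shift and turn from the pose commanded when the call began, along the tool's axes at that moment; what a row does not reach only later rows make up. A row lasts 1/10 s, in which the tool goes at most 50 mm and 8.59 degrees, less where a joint would pass 70% of its speed; a pose out of reach is approached as far as the arm can. A call with a number of a shift or a turn outside -1 to 1 is refused whole. A call with a gripper value outside its range is refused whole. The fingers move at their own pace and stop on an object; the grip force is fixed at half the most. Time passes only in rows, so rows that repeat a pose let the fingers close. It gives the time, the measured TCP pose, the force and the opening at its end, in the units of the state.
- get_state(): the state, without advancing time (a new reading comes with each control period).
- capture(name): name is "scene" or "side" or "wrist"; returns a dict with "pixels" (420x560x3 uint8, blue, green, red), "intrinsics" (3x3 intrinsics, pixels), "dist" ([k1, k2, p1, p2, k3] as OpenCV has them; the pictures are not rectified), "camera_from_world" (4x4, takes a point from world to camera coordinates). Camera axes: x right, y down, z forward; pixel columns grow to the right and rows downward; lengths in m; the calibration is good to about 2 mm. A picture is of the moment at which its call begins. There is no depth.
- bot.hand_in(): hands the job in, once; it reports no verdict.
The state is a dict: "t": time; "qpos": joint angles; "qd": joint speeds; "joint_torque": joint torques, N m; "position": TCP position; "ee_rot": TCP orientation; "force": force on the tool from outside, world axes, zero at the start; "ft_torque": the same for the moment, N m; "opening": finger opening in m.
Only numpy, scipy, OpenCV 4.12 (cv2) and the standard library are available. Lean on these libraries where they do the work, as an engineer would, in place of code of your own. Each camera call takes 0.05 s, during which the arm holds its last target.

TASK

Get the lowest touchstone out for a gold test: press the green latch button and let the yellow flap spring open by itself without touching it, then use the red-handled slide to drive the bottom stone out onto the apron while the stones above stay in the chute. Lay that stone flat and square in the middle of the green test pad, within its edges, and leave the slide fully back so that the rest of the stack has dropped down. Leave everything else on the worktop where it is.

Things in the scene. Friction and masses are not known exactly. Their poses are not given: they have to be found in the camera images.
- dispenser: Stack dispenser fixed to the worktop: blue base plate 60 x 350 x 8 mm with an aluminium chute holding touchstones. Origin: on the worktop, under the centre of the stack; z up, the outlet faces its -y, the slide's handle is at its +y, the latch at its -x (a black housing 30 x 34 mm, 30 mm high, at x = -0.062, y = -0.020).
- chute_top (a point): Middle of the chute's open top, 52 mm above the worktop. The chute spans dispenser x +-28 mm, y -38 to +39 mm. Its rear wall and two front lips hold back every stone but the lowest; below the lips (24 mm above the worktop) there is room for one stone only.
- apron (a point): Middle of the flat open apron onto which a stone comes out: the base plate's top, 8 mm above the worktop, running from the outlet to dispenser y = -0.140, with no rails. This point is at dispenser y = -0.090.
- slide (a joint): Ejector slide, m: 0 = fully back (home), 0.110 = fully pushed in, towards dispenser -y. Its 8 mm steel plate meets the lowest stone at about 0.015 and at 0.110 has pushed it 22 mm clear of the chute. The stones above ride on the plate and drop only when the slide is back home. It stays where left; 2 to 5 N moves it.
- slide_handle (a point): Centre of the top of the slide's upright red paddle handle, 84 mm above the worktop. The paddle is 40 mm wide (dispenser x), 10 mm thick (dispenser y) and free from 25 mm above the worktop up. It moves with the slide; at slide 0 it is at dispenser y = +0.190.
- flap (a joint): Sprung yellow outlet flap, rad: 0 = shut over the outlet and latched, about 2.6 = fully open, standing up in front of the chute's lips. Hinged along its upper edge (25 mm above the worktop, dispenser y = -0.043); when the latch is released its spring swings it outwards and up by itself and keeps it open. Shut, it blocks the stone.
- flap_edge (a point): Middle of the flap's free edge (flap 42 x 14 mm, 3 mm thick).
- button (a joint): Travel of the green latch button, m: 0 = up, 0.008 = fully down. Sprung: about 1 N to start, 5 N fully down; the flap is released at about 0.005 to 0.006.
- button_top (a point): Centre of the top of the round green latch button, 22 mm across, 42 mm above the worktop when up; pressed straight down. It is on the latch housing on the dispenser's -x side.
- stone_1_center (a point): Centre of the lowest of four equal black touchstones stacked in the chute. Flat slab 40 x 64 x 11 mm (its x, y, z), about 70 g; starts on the base plate with its axes along the dispenser's.
- stone_2_center (a point): Centre of the second touchstone from the bottom, same size, lying on the first.
- stone_3_center (a point): Centre of the third touchstone from the bottom, same size.
- stone_4_center (a point): Centre of the top touchstone, same size.
- pad_top (a point): Centre of the top face of the green test pad, 9 mm above the worktop. The green pad is 60 x 88 mm (its x, y), raised 4 mm on a white plate 80 x 112 x 5 mm that is fixed to the worktop.
- calculator: Dark desk calculator 124 x 80 x 14 mm (x, y, z), lying; a bystander. Origin: centre of its underside.
- acid_bottle: Brown dropper bottle 30 mm across, 82 mm tall, standing 115 to 130 mm from the test pad's centre along the pad's -y; a bystander. Origin: centre of its underside.
- loupe: Loupe with black and white parts 28 x 60 x 19 mm, lying beside the apron; a bystander. Origin: centre of its underside.
- torch: Grey torch 37 x 124 x 37 mm, lying; a bystander. Origin: centre of its underside.
- tape_roll: Brown roll of packing tape 106 mm across, 48 mm high; a bystander. Origin: centre of its underside.
Things that resemble listed ones, but are neither listed nor needed, are in the scene too. What is shaped like the part that bears stone_4_center but orange is not meant. Of the things that look like the part that bears pad_top, the larger one is meant.

How it is judged:
On the way, in this order (a step that is already met when the one before it is completed fails the run):
1. the latch is pressed and the flap has sprung open (value of joint flap above 2 rad), for 0.2 s.
2. the lowest stone is drawn out of the chute onto the apron, the others still in the stack (y of stone_1_center in the frame of dispenser below -0.075 m and z of stone_1_center in the frame of dispenser between 0.008 and 0.02 m and x of stone_1_center in the frame of dispenser between -0.03 and 0.03 m), for 0.2 s.
At the end, for the whole second after the job is handed in: The stone that was lowest lies flat on the green pad, within 12 mm across and 14 mm along of its centre and 0.2 rad of square; the slide is home (under 10 mm); the other three stones lie in the chute, dropped one place, within 6 mm of its middle (value of joint slide below 0.01 m and x of stone_1_center in the frame of pad_top between -0.012 and 0.012 m and y of stone_1_center in the frame of pad_top between -0.014 and 0.014 m and z of stone_1_center in the frame of pad_top between 0.002 and 0.009 m and angle between the y axis of stone_1_center and the y axis of pad_top, either way round below 0.2 rad and angle between stone_1_center's own z axis and vertical below 0.08 rad and y of stone_2_center in the frame of dispenser between -0.006 and 0.006 m and z of stone_2_center in the frame of dispenser between 0.0095 and 0.0175 m and y of stone_3_center in the frame of dispenser between -0.006 and 0.006 m and z of stone_3_center in the frame of dispenser between 0.0205 and 0.0285 m and y of stone_4_center in the frame of dispenser between -0.006 and 0.006 m and z of stone_4_center in the frame of dispenser between 0.0315 and 0.0395 m); the robot touches nothing.
It fails at once if a stone above the lowest leaves the chute or is lifted (y of any of stone_2_center, stone_3_center, stone_4_center in the frame of dispenser below -0.012 m or z of stone_2_center in the frame of dispenser above 0.0395 m or z of stone_3_center in the frame of dispenser above 0.0505 m or z of stone_4_center in the frame of dispenser above 0.0615 m).
It fails at once if the robot touches the flap before it has opened (value of joint flap below 1.8 rad and (contact force between flap and the fingers above 0.3 N or contact force between flap and the arm above 0.3 N)).
It fails at once if a bystander is moved more than 20 mm (distance of any of calculator, acid_bottle, loupe, torch, tape_roll from where it was at the start of the episode above 0.02 m).
It also fails if it takes over 58 s, if anything falls off the work surface, if the arm or the gripper's body presses on something with over 40 N, if the wrist force passes 120 N, or if a joint passes its speed limit or range.

## Working session

There is one attempt and no reset: what is moved stays moved. The work goes in short steps, Python scripts to look and compute and a shell command to move; the robot and the scene stay as the last step left them, time stands still between calls to the robot, and variables do not carry over. Pictures are saved under pics/ and viewed, and the job is handed in when it is done.

```bash
ls; mkdir -p pics; python3 - <<'E'
from station import get_state, capture, bot
import cv2,json
print(get_state(), bot.grasp_offset)
for n in ["scene","side","wrist"]:
    c=capture(n); cv2.imwrite(f"pics/{n}0.png",c["pixels"]); print(n,c["intrinsics"],c["dist"],c["camera_from_world"])
E
```

```text
pics
{'t': 0.0, 'qpos': array([-1.74116352e-01,  2.45810752e-01,  1.55900893e+00, -3.77598884e-05,
        1.33869436e+00, -1.74120668e-01]), 'qd': array([ 0.00020797, -0.00037688, -0.0021158 , -0.00121662,  0.00103144,
       -0.00075802]), 'joint_torque': array([ 8.38778797e-04, -4.15839279e+01, -3.14599335e+01,  6.84806099e-02,
        3.33599187e-02, -1.41738678e-04]), 'position': array([6.49338848e-01, 1.00009002e-04, 1.74350278e-01]), 'ee_rot': array([ 7.07101846e-01,  7.07111064e-01, -5.66401812e-04, -7.76185265e-04]), 'force': array([ 0.00763527, -0.17724172,  0.480017  ]), 'ft_torque': array([ 0.0355322 , -0.01478702, -0.0240125 ]), 'opening': 0.09406289873469426} -0.0188
scene [[455.23600707   0.         279.02914524]
 [  0.         455.23600707 213.48943976]
 [  0.           0.           1.        ]] [-0.14418339  0.          0.          0.          0.        ] [[-0.86100154 -0.50859702 -0.00232607  0.46410538]
 [-0.30807791  0.52517171 -0.79327339  0.30805811]
 [ 0.40467807 -0.682293   -0.60886116  1.09481303]
 [ 0.          0.          0.          1.        ]]
side [[439
[... 152 characters left out ...]
        0.          0.        ] [[ 0.99783204 -0.06518131  0.00908903 -0.59379927]
 [-0.02776308 -0.54212207 -0.83984098  0.03722564]
 [ 0.0596693   0.8377679  -0.5427564   1.18574248]
 [ 0.          0.          0.          1.        ]]
wrist [[371.18289898   0.         282.3132299 ]
 [  0.         371.18289898 209.19658746]
 [  0.           0.           1.        ]] [-0.09903576  0.          0.          0.          0.        ] [[ 9.99996590e-01 -7.35080557e-04 -2.50573735e-03 -6.47626868e-01]
 [-1.06434182e-04 -9.70238302e-01  2.42152073e-01 -2.50974112e-02]
 [-2.60916363e-03 -2.42150981e-01 -9.70235072e-01  3.90621123e-01]
 [ 0.00000000e+00  0.00000000e+00  0.00000000e+00  1.00000000e+00]]
```

View pics/scene0.png

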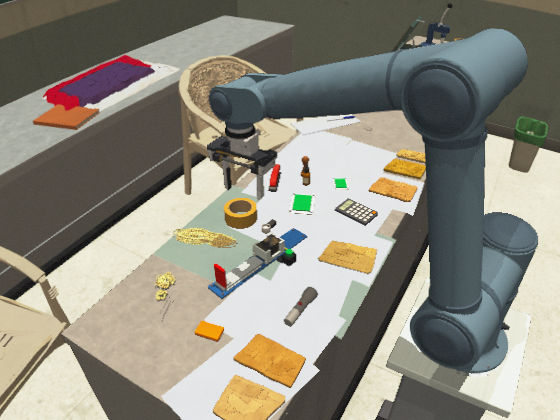

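View pics/side0.png

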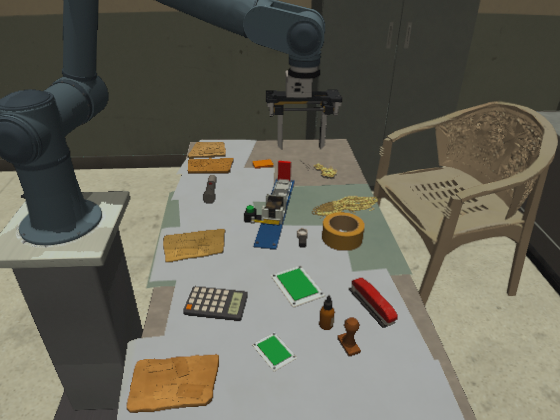

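View pics/wrist0.png

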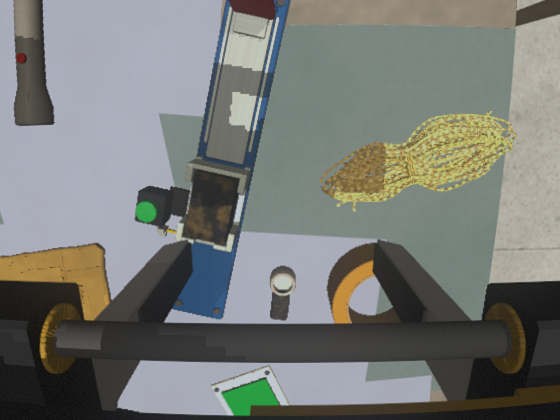

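The scene view shows the dispenser at about (255,262), with the red handle at (220,275). The large green pad is at (302,203) and the small one at (340,183). The orange slab at (209,331) is the decoy stone. In the wrist view the button is at (146,211), the chute at (210,205) and the loupe at (281,292).

Next I'll enlarge crops for accurate pixels.

```bash
cat > h.py <<'E'
from station import get_state, capture, bot
import cv2, numpy as np
def ray(c,uv):
    K=c["intrinsics"];d=np.array(c["dist"],float)
    p=cv2.undistortPoints(np.array([[uv]],float),K,d)[0,0]
    T=c["camera_from_world"];R=T[:3,:3];t=T[:3,3]
    return -R.T@t, R.T@np.array([p[0],p[1],1.])
def onz(c,uv,z):
    o,v=ray(c,uv); return o+v*(z-o[2])/v[2]
def proj(c,P):
    T=c["camera_from_world"]
    r,_=cv2.Rodrigues(T[:3,:3])
    return cv2.projectPoints(np.atleast_2d(np.array(P,float)),r,T[:3,3],c["intrinsics"],np.array(c["dist"],float))[0][:,0]
def crop(c,x0,y0,x1,y1,f,name):
    im=cv2.resize(c["pixels"][y0:y1,x0:x1],None,fx=f,fy=f,interpolation=cv2.INTER_CUBIC)
    s=20
    for x in range((x0//s+1)*s,x1,s): cv2.line(im,((x-x0)*f,0),((x-x0)*f,6),(0,0,255),1);cv2.putText(im,str(x),((x-x0)*f+2,12),0,.35,(0,0,255),1)
    for y in range((y0//s+1)*s,y1,s): cv2.line(im,(0,(y-y0)*f),(6,(y-y0)*f),(0,0,255),1);cv2.putText(im,str(y),(8,(y-y0)*f+4),0,.35,(0,0,255),1)
    cv2.imwrite("pics/"+name,im)
E
python3 - <<'E'
from h import *
c=capture("wrist"); crop(c,120,0,320,150,4,"w1.png"); crop(c,120,140,320,290,4,"w1b.png")
c=capture("side"); crop(c,180,140,380,290,4,"s1.png"); crop(c,180,240,380,380,4,"s1b.png")
E
```

```text
(no output)
```

View pics/w1.png

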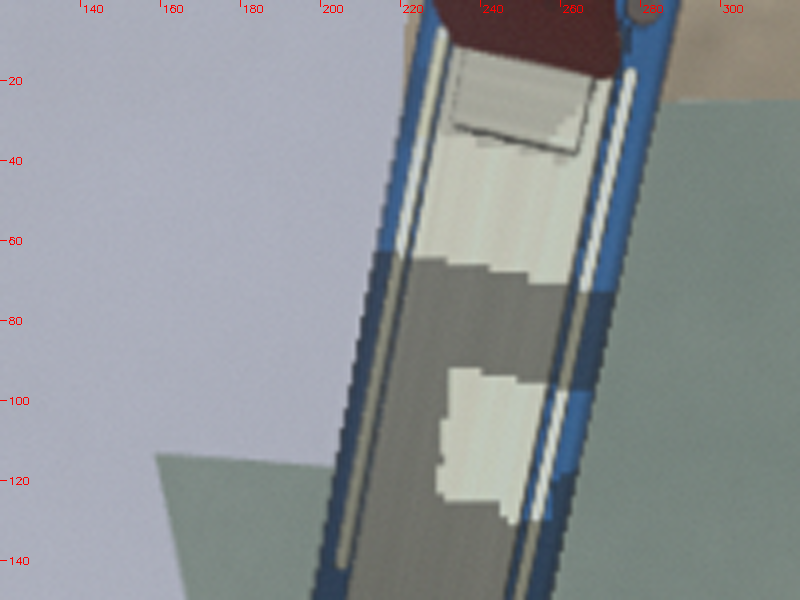

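View pics/w1b.png

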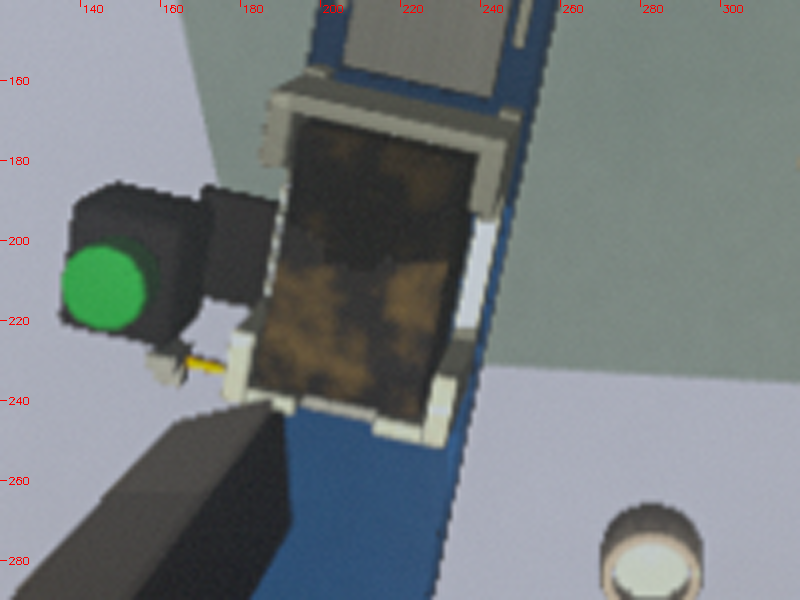

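View pics/s1.png

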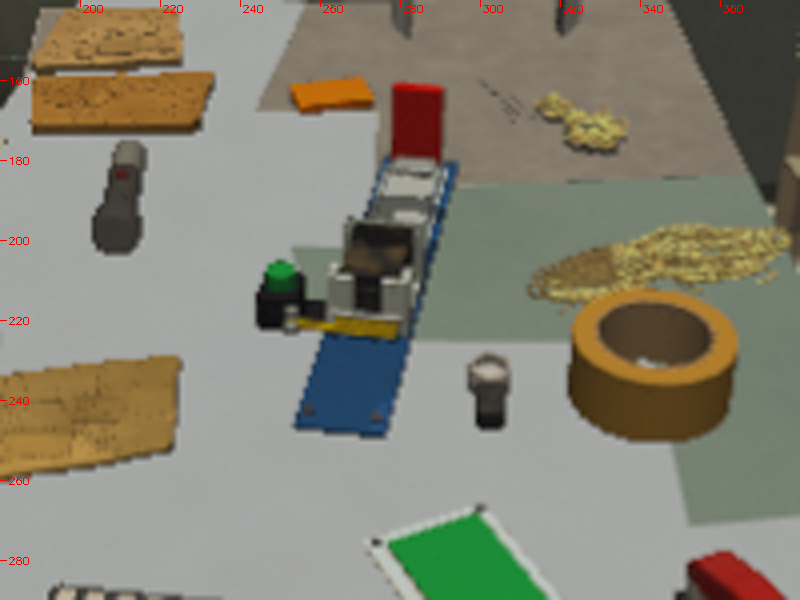

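View pics/s1b.png

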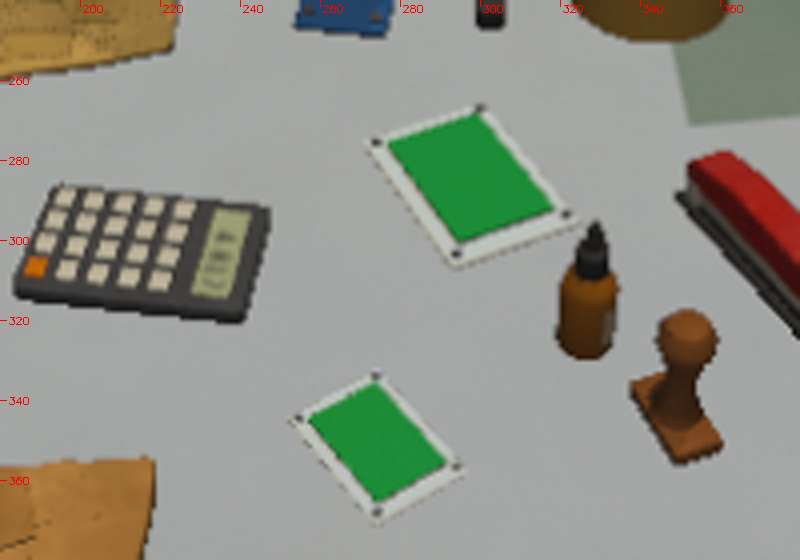

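```bash
python3 - <<'E'
from h import *
w=capture("wrist"); s=capture("side"); sc=capture("scene")
np.set_printoptions(precision=4,suppress=True)
for n,uv in dict(rl=(193.5,170),rr=(238,178),fl=(182,238),fr=(225,245)).items(): print(n,onz(w,uv,.052))
print("mid",onz(w,(209.6,207.7),.052),"button",onz(w,(145.8,211.5),.042))
print("side button",onz(s,(250,206),.042), "handle top", onz(s,(283,161.5),.084))
# plate left/right edges
print("plate edges", [onz(w,u,.008) for u in [(199,140),(213.5,65),(255,140),(280,20)]])
for n,uv in dict(tl=(271,277),tr=(298,268),br=(321,294),bl=(293,305)).items(): print("plate",n,onz(s,uv,.005))
G=[(273.5,276.5),(297.5,268.5),(316,291.5),(294,300)]
P=np.array([onz(s,u,.009) for u in G]); print(P,P.mean(0))
for i in range(4): print(np.linalg.norm(P[i]-P[(i+1)%4]),np.degrees(np.arctan2(*(P[(i+1)%4]-P[i])[[1,0]])))
print("bottle",onz(s,(326,328),0),"loupe",onz(s,(302,246),0),onz(s,(302,230),.019))
crop(sc,190,170,390,310,4,"sc1.png")
E
```

```text
rl [0.5678 0.0234 0.052 ]
rr [0.6081 0.016  0.052 ]
fl [ 0.553  -0.0413  0.052 ]
fr [ 0.5938 -0.0481  0.052 ]
mid [ 0.5809 -0.0117  0.052 ] button [ 0.5164 -0.0179  0.042 ]
side button [ 0.5178 -0.0167  0.042 ] handle top [0.6191 0.1587 0.084 ]
plate edges [array([0.5643, 0.0476, 0.008 ]), array([0.5815, 0.1199, 0.008 ]), array([0.6208, 0.0473, 0.008 ]), array([0.646 , 0.1609, 0.008 ])]
plate tl [ 0.5617 -0.2605  0.005 ]
plate tr [ 0.6263 -0.2329  0.005 ]
plate br [ 0.6675 -0.3214  0.005 ]
plate bl [ 0.6035 -0.3507  0.005 ]
[[ 0.5672 -0.2636  0.009 ]
 [ 0.6243 -0.2392  0.009 ]
 [ 0.6568 -0.3172  0.009 ]
 [ 0.6065 -0.3401  0.009 ]] [ 0.6137 -0.29    0.009 ]
0.062115945314053005 23.139004450295133
0.08452402061726806 -67.37118283743854
0.055279173930030935 -155.49709594515784
0.08605290318065398 117.20378662742982
bottle [ 0.6645 -0.4132  0.    ] loupe [ 0.6457 -0.144   0.    ] [ 0.6497 -0.1018  0.019 ]
```

View pics/sc1.png

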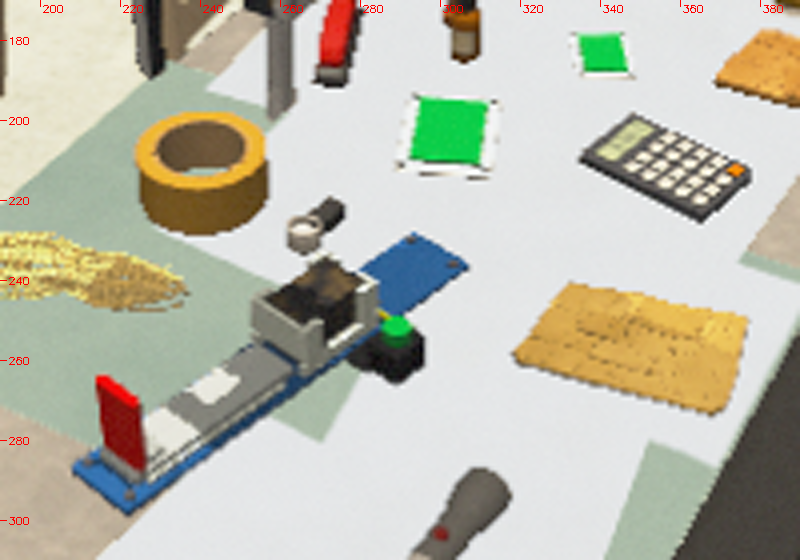

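```bash
cat >> h.py <<'E'
def disp(P,o=(0.5809,-0.0117),yaw=np.radians(-12.8)):
    P=np.atleast_2d(np.array(P,float)); c,s=np.cos(yaw),np.sin(yaw)
    return np.c_[o[0]+c*P[:,0]-s*P[:,1], o[1]+s*P[:,0]+c*P[:,1], P[:,2]]
def boxc(x0,x1,y0,y1,z): return [(x0,y0,z),(x1,y0,z),(x1,y1,z),(x0,y1,z)]
def draw(c,P,col=(255,0,255)):
    c["pixels"]=c["pixels"].copy()
    cv2.polylines(c["pixels"],[np.int32(np.round(proj(c,P)*16))],True,col,1,cv2.LINE_AA,4)
E
python3 - <<'E'
from h import *
for n,b in dict(wrist=(120,0,320,150),side=(230,140,380,250),scene=(190,170,390,310)).items():
    c=capture(n)
    draw(c,disp(boxc(-.028,.028,-.038,.039,.052)))
    draw(c,disp(boxc(-.02,.02,.185,.195,.084)),(255,255,0))
    draw(c,disp(boxc(-.03,.03,-.140,.21,.008)),(0,255,255))
    crop(c,*b,4,f"o_{n}.png")
    if n=="wrist": crop(c,120,140,320,290,4,"o_w2.png")
E
```

```text
(no output)
```

View pics/o_side.png

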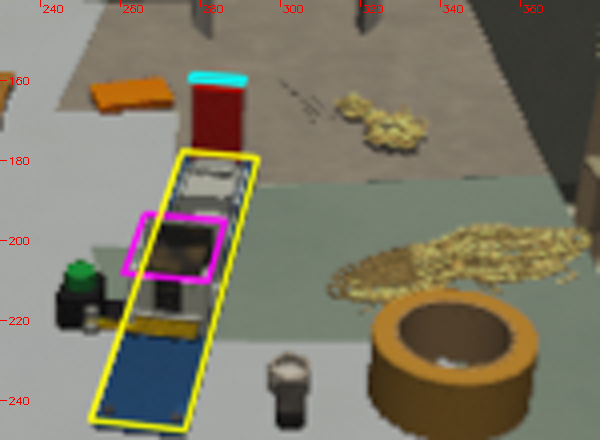

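View pics/o_scene.png

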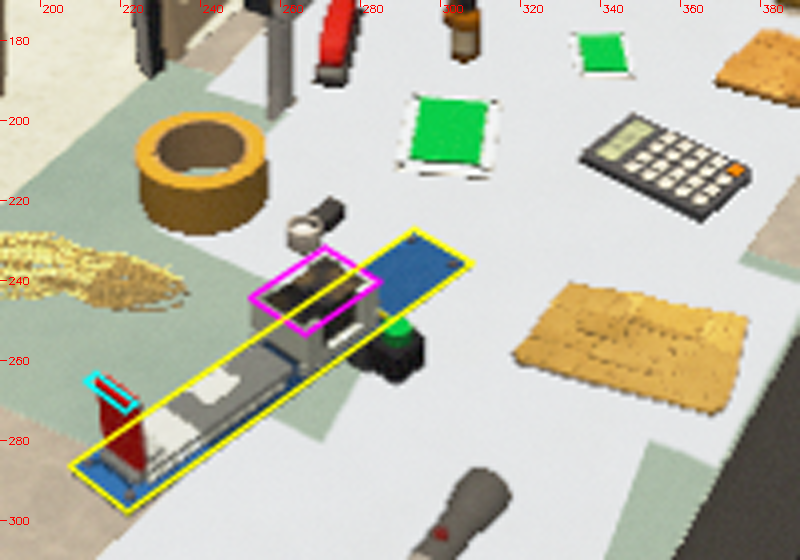

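View pics/o_w2.png

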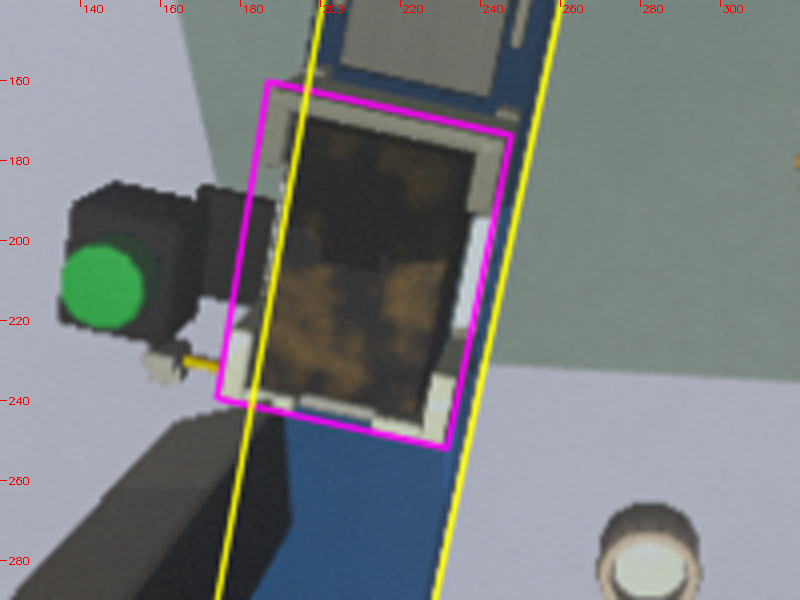

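View pics/o_wrist.png

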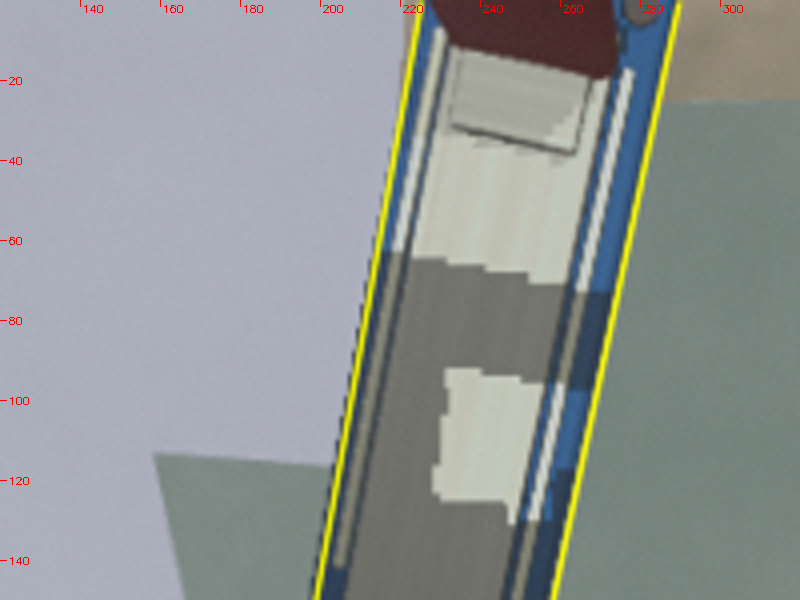

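The overlay matches the wrist view closely: dispenser origin (0.581, -0.012), yaw -12.8°.

Possible mix-ups, by pixel:
- **Pads (side view):** the large one at (297,286) and the small one at (275,350). I choose the large one; it also has the bottle off its -y end.
- **Orange slab:** side (263,164), not a stone.
- **Red handle versus red stapler:** (284,170) versus (374,300) in the side view. The handle is the one on the dispenser.
- **Green button:** side (250,206). It is the only one, and the close crops confirm it.

Next I'll move above the button with the gripper closed.

```bash
python3 -m crank '[[0,[-0.035,-0.268,0.18],[0,0,0.107]],[0,[-0.035,-0.268,0.18],[0,0,0.107]],[0,[-0.035,-0.268,0.18],[0,0,0.107]],[0,[-0.035,-0.268,0.18],[0,0,0.107]],[0,[-0.035,-0.268,0.18],[0,0,0.107]]]'; python3 -m crank '[[0,[0,0,0],[0,0,0]],[0,[0,0,0],[0,0,0]],[0,[0,0,0],[0,0,0]]]'
python3 - <<'E'
from h import *
for n in("wrist","side"):
    c=capture(n); 
    if n=="wrist": cv2.imwrite("pics/p2w.png",c["pixels"])
    else: crop(c,200,140,400,290,4,"p2s.png")
E
```

```text
t: 1.05
position: [0.5143, -0.0173, 0.0844]
ee_rot: [0.782, 0.623, -0.001, -0.001]
force: [-0.1, 0.3, 0.0]
opening: 0.0576
t: 1.35
position: [0.5182, -0.0178, 0.087]
ee_rot: [0.782, 0.624, 0.001, 0.001]
force: [-1.1, -0.4, -0.7]
opening: 0.0335
```

View pics/p2w.png

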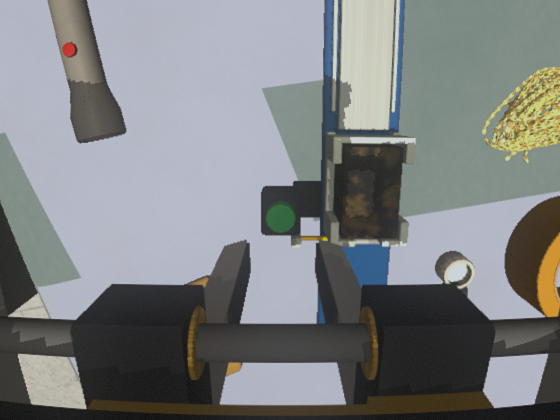

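View pics/p2s.png

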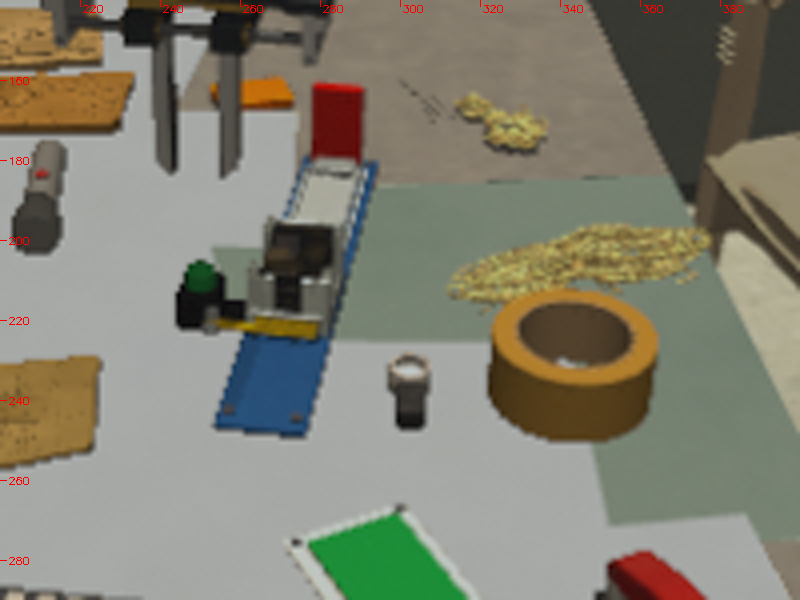

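The wrist view now has the dispenser square, with the button at (280,218) on the finger centre line at about x=282. The gripper is still closing. I'll refine the button position.

```bash
python3 -m crank '[[0,[0,0,0],[0,0,0]],[0,[0,0,0],[0,0,0]],[0,[0,0,0],[0,0,0]],[0,[0,0,0],[0,0,0]]]'
python3 - <<'E'
from h import *
c=capture("wrist"); crop(c,240,120,420,255,4,"p3.png")
s=get_state(); print(s["position"],s["force"])
print(onz(c,(280.5,218),.042), proj(c,disp([[-.062,-.02,.042]])))
E
```

```text
t: 1.85
position: [0.516, -0.0175, 0.0854]
ee_rot: [0.782, 0.624, -0.0, -0.0]
force: [0.4, 0.5, -0.4]
opening: 0.0007
[ 0.51594517 -0.017469    0.08540766] [-0.28633296  0.05579783  0.63809885]
[ 0.51348362 -0.01694905  0.042     ] [[284.15649683 217.92122801]]
```

View pics/p3.png

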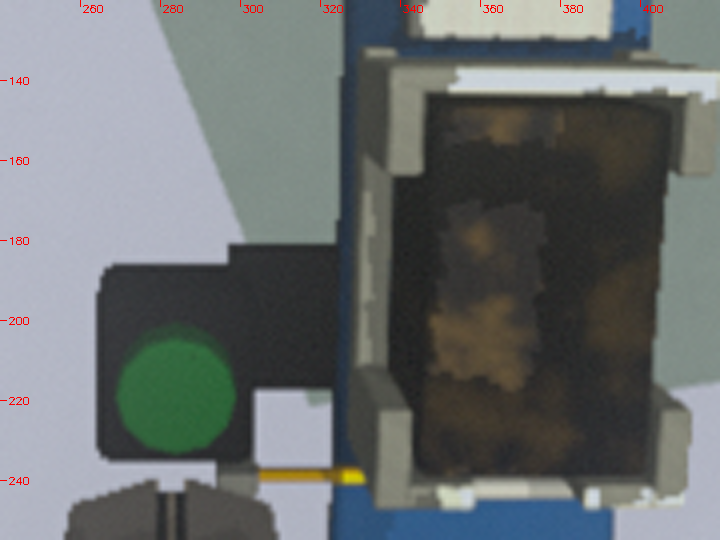

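The button centre is at (284,219), right on the predicted pixel, so I'll press it.

```bash
python3 -m crank '[[0,[0,0,0.07],[0,0,0]],[0,[0,0,0.086],[0,0,0]],[0,[0,0,0.094],[0,0,0]],[0,[0,0,0.1],[0,0,0]],[0,[0,0,0.1],[0,0,0]]]'
python3 - <<'E'
from h import *
c=capture("side"); crop(c,230,180,330,255,8,"p4.png")
E
```

```text
t: 2.4
position: [0.5164, -0.0176, 0.036]
ee_rot: [0.782, 0.624, 0.0, 0.0]
force: [0.0, 0.2, 1.2]
opening: 0.0002
```

View pics/p4.png

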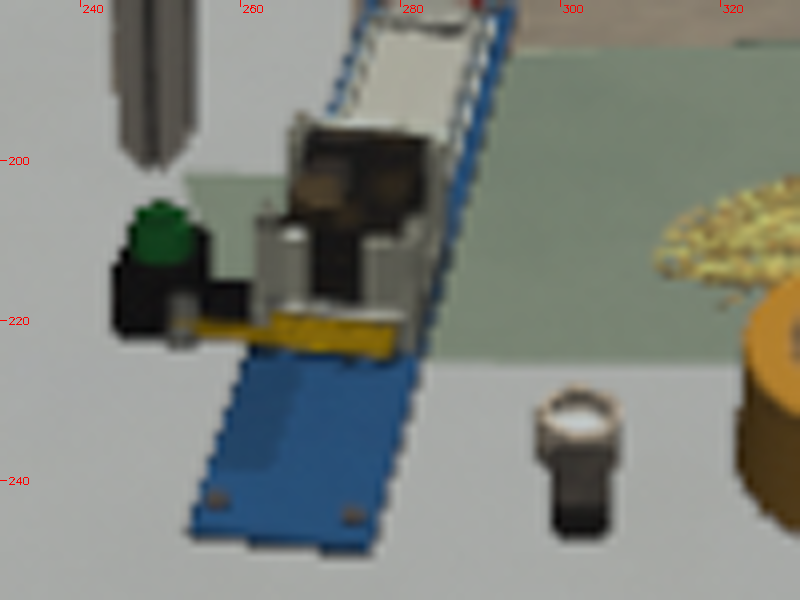

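The side view shows the fingertips at (249,201), just above the button at (250,206), and the flap still shut. I'll check that against the reported TCP.

```bash
python3 - <<'E'
from h import *
s=get_state(); print(s["t"],s["position"],s["force"])
c=capture("side"); print(proj(c,[s["position"],[.516,-.0175,.042],[.516,-.0175,.055]])); crop(c,230,180,330,255,8,"p5.png")
w=capture("wrist"); crop(w,230,120,430,270,4,"p5w.png")
print(get_state()["t"])
E
```

```text
2.45 [ 0.51664774 -0.01763502  0.03626093] [ 0.01336796  0.15482087 -0.02909455]
[[249.62862678 208.00219537]
 [249.33054372 206.18784422]
 [249.20150941 202.08939715]]
2.55
```

View pics/p5.png

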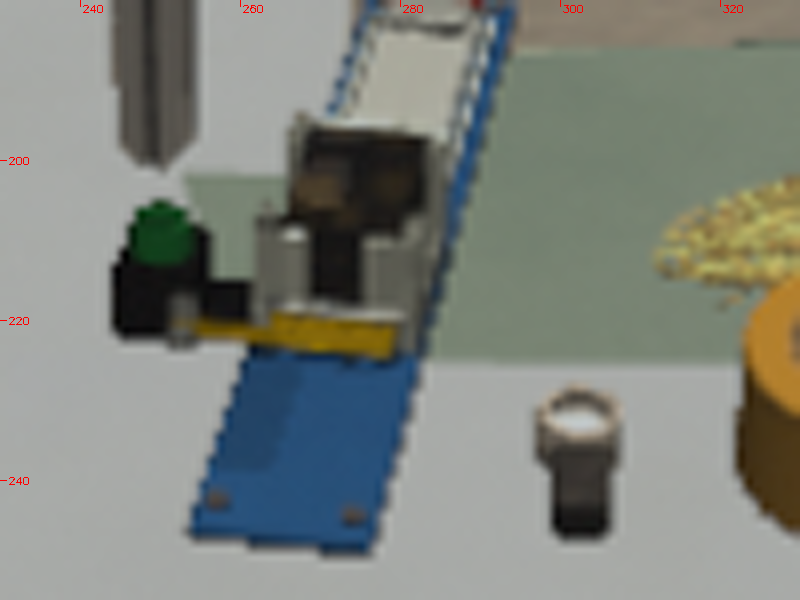

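View pics/p5w.png

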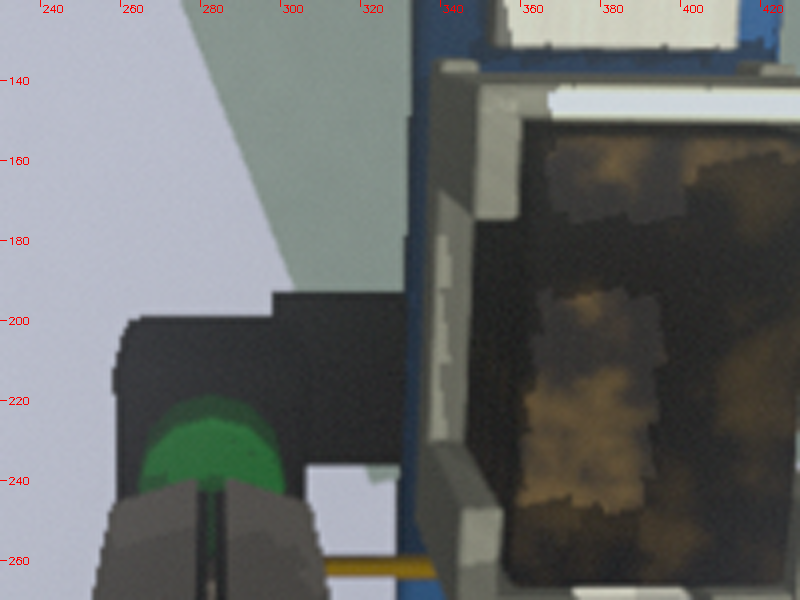

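```bash
python3 - <<'E'
from h import *
np.set_printoptions(precision=4,suppress=True)
w=capture("wrist"); s=get_state(); T=w["camera_from_world"]
print(s["position"], -T[:3,:3].T@T[:3,3], proj(w,[s["position"],[*s["position"][:2],.055]]))
draw(w,disp(boxc(-.028,.028,-.038,.039,.052))); 
draw(w,disp([(-.062+.011*np.cos(a),-.02+.011*np.sin(a),.042) for a in np.arange(0,6.28,.3)]),(255,255,0))
crop(w,230,120,430,270,4,"p6w.png")
sc=capture("scene"); print(proj(sc,[s["position"]])); crop(sc,230,190,330,265,8,"p6sc.png")
E
```

```text
[ 0.5166 -0.0176  0.0362] [0.5309 0.0504 0.2453] [[284.2351 237.3771]
 [284.4294 248.2934]]
[[288.9365 252.4645]]
```

View pics/p6w.png

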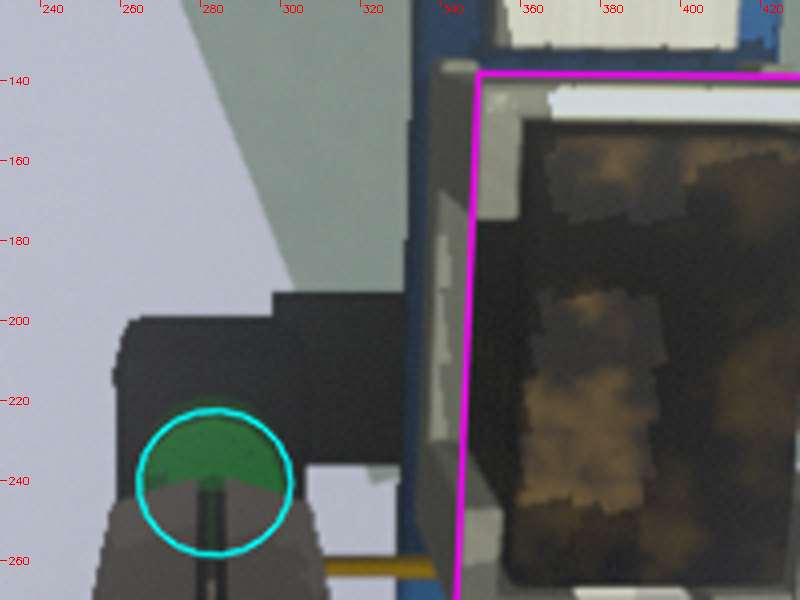

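View pics/p6sc.png

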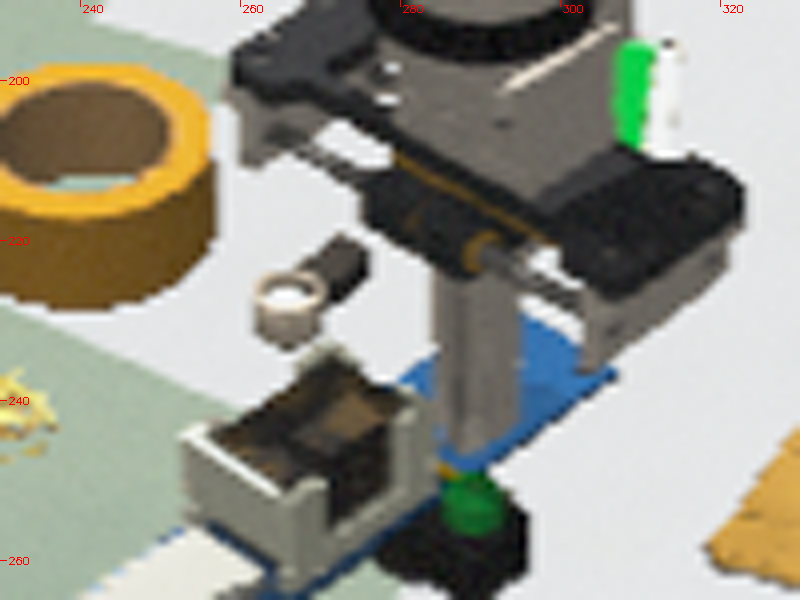

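The wrist overlay shows the arm pose is right, with the button circle coinciding. Force is about 0, and the fingertips appear roughly 20 mm above the reported TCP height. So the physical tips end short of the stated TCP. I'll check that with the initial side picture and then descend guided by force.

```bash
python3 - <<'E'
from h import *
c=capture("side"); 
print([proj(c,[(.65+d,0,z)])[0] for d in(-.047,.047) for z in (.175,.195)])
i=cv2.imread("pics/side0.png"); c["pixels"]=i; crop(c,260,80,360,155,8,"p7.png")
E
python3 -m crank '[[0,[0,0,0.01],[0,0,0]],[0,[0,0,0.02],[0,0,0]],[0,[0,0,0.02],[0,0,0]]]'
```

```text
[array([281.86042685, 157.97301419]), array([281.96710375, 150.89628647]), array([318.19315188, 157.22865735]), array([318.64270183, 150.18411283])]
t: 3.0
position: [0.5151, -0.0173, 0.0243]
ee_rot: [0.782, 0.624, -0.001, -0.001]
force: [-1.2, -0.5, -0.6]
opening: 0.0005
```

View pics/p7.png

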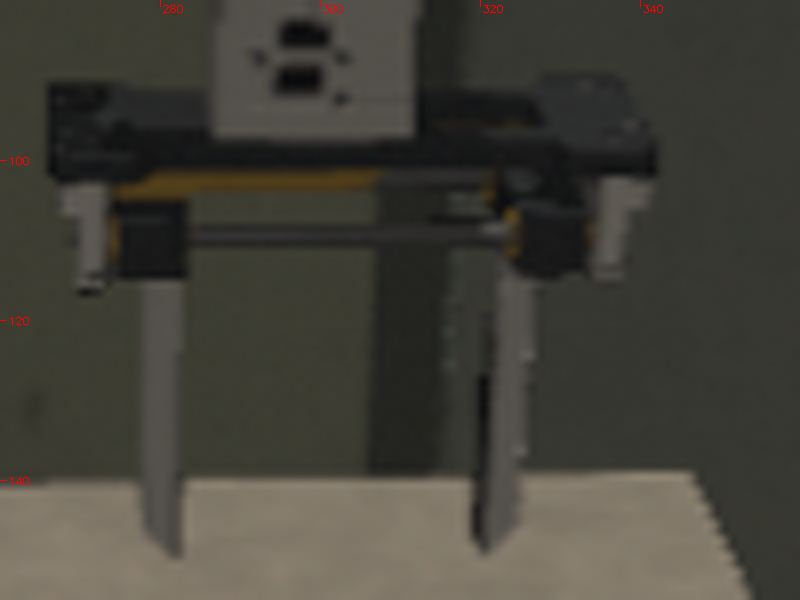

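The open fingers at the start also ended about 20–25 mm above the stated TCP, at (281.5,149). So there is a consistent tip offset. I'll continue down and watch the force.

```bash
python3 -m crank '[[0,[0,0,0.004],[0,0,0]],[0,[0,0,0.008],[0,0,0]],[0,[0,0,0.008],[0,0,0]],[0,[0,0,0.008],[0,0,0]]]'; python3 -m crank '[[0,[0,0,0.006],[0,0,0]],[0,[0,0,0.006],[0,0,0]],[0,[0,0,0.006],[0,0,0]]]'
python3 - <<'E'
from h import *
c=capture("side"); crop(c,230,180,330,255,8,"p8.png")
s=get_state(); print(s["position"],s["force"])
E
```

```text
t: 3.4
position: [0.516, -0.0175, 0.0214]
ee_rot: [0.782, 0.624, -0.0, -0.0]
force: [-0.5, -0.1, -0.0]
opening: 0.0006
t: 3.7
position: [0.5159, -0.0175, 0.0183]
ee_rot: [0.782, 0.624, -0.0, -0.0]
force: [0.5, -0.2, -0.4]
opening: 0.0003
[ 0.51600156 -0.01750262  0.01843562] [0.02180228 0.98154228 0.33328296]
```

View pics/p8.png

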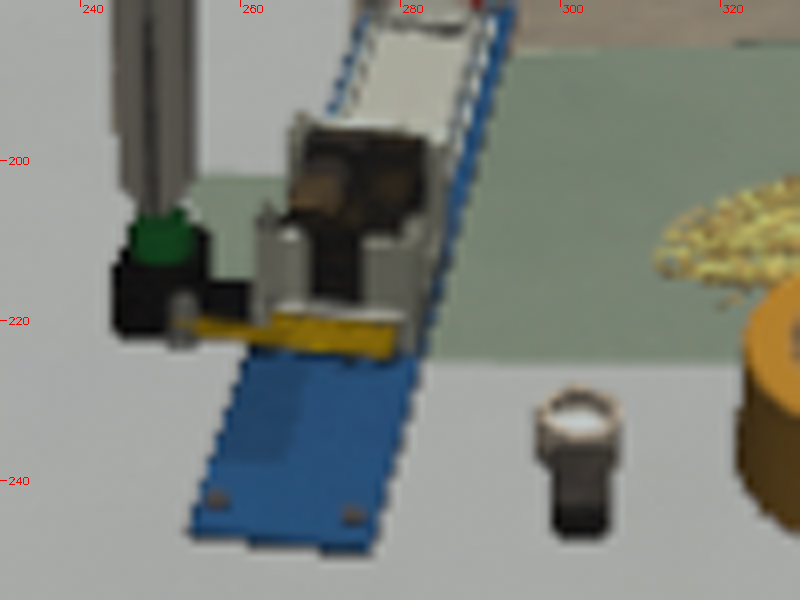

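The fingertips are now just at the button top, at (249.5,206), and the flap is still shut. Pressing on.

```bash
python3 -m crank '[[0,[0,0,0.004],[0,0,0]],[0,[0,0,0.008],[0,0,0]],[0,[0,0,0.008],[0,0,0]]]'; python3 -m crank '[[0,[0,0,0.004],[0,0,0]],[0,[0,0,0.008],[0,0,0]],[0,[0,0,0.008],[0,0,0]],[0,[0,0,0.008],[0,0,0]]]'
python3 - <<'E'
from h import *
c=capture("side"); crop(c,230,180,330,255,8,"p9.png")
s=get_state(); print(s["position"],s["force"])
E
```

```text
t: 4.05
position: [0.5157, -0.0174, 0.0141]
ee_rot: [0.782, 0.624, -0.0, -0.0]
force: [-1.0, 0.7, 0.1]
opening: 0.0003
t: 4.45
position: [0.5161, -0.0175, 0.0105]
ee_rot: [0.782, 0.624, 0.0, 0.0]
force: [0.0, 0.3, 0.8]
opening: 0.0003
[ 0.51617931 -0.01752485  0.01052208] [0.14980799 0.97397743 0.28089449]
```

View pics/p9.png

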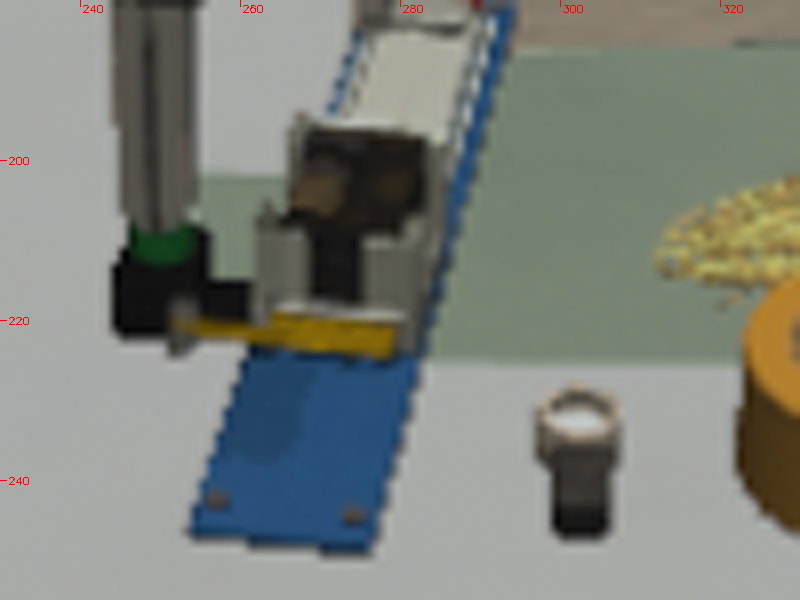

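The button has started to go down; the latch hook at (252,222) dropped slightly. I'll press further.

```bash
python3 -m crank '[[0,[0,0,0.003],[0,0,0]],[0,[0,0,0.006],[0,0,0]],[0,[0,0,0.006],[0,0,0]],[0,[0,0,0.006],[0,0,0]]]'
python3 - <<'E'
from h import *
c=capture("side"); crop(c,230,180,330,255,8,"p10.png")
s=get_state(); print(s["position"],s["force"])
E
```

```text
t: 4.9
position: [0.5162, -0.0175, 0.0076]
ee_rot: [0.782, 0.624, 0.0, 0.0]
force: [-0.2, -0.7, 3.0]
opening: 0.0005
[ 0.51622153 -0.01753712  0.00759946] [ 0.12808814 -0.62977879  3.45101151]
```

View pics/p10.png

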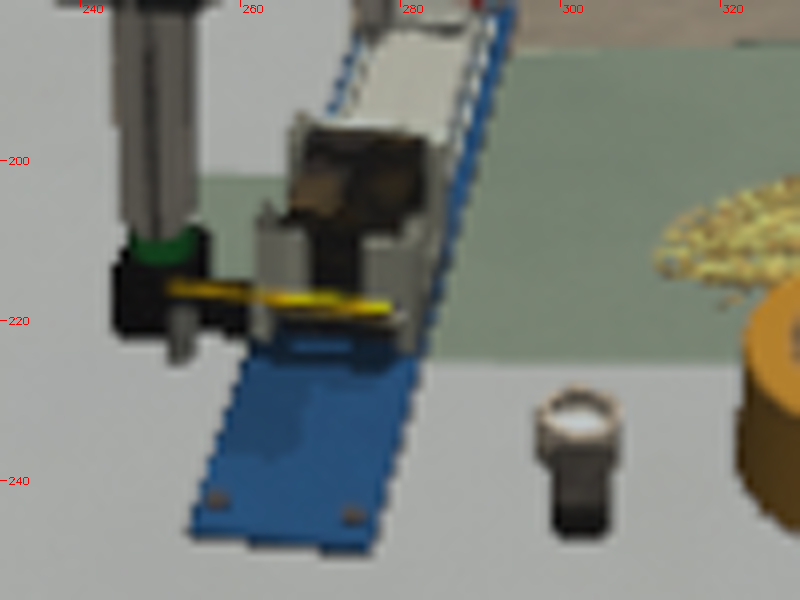

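The flap (yellow, around (265,217)) is swinging open by itself, with 3.4 N on the button. The physical tips are about 28.5 mm above the reported TCP, so I'll allow for that from here on. I'll hold a moment longer and check.

```bash
python3 -m crank '[[0,[0,0,0.001],[0,0,0]],[0,[0,0,0.001],[0,0,0]],[0,[0,0,0.001],[0,0,0]]]'
python3 - <<'E'
from h import *
c=capture("side"); crop(c,230,180,330,255,8,"p11.png")
s=get_state(); print(s["position"],s["force"])
E
```

```text
t: 5.25
position: [0.5162, -0.0176, 0.0071]
ee_rot: [0.782, 0.624, 0.0, 0.0]
force: [0.3, 0.2, 2.0]
opening: 0.0004
[ 0.51619547 -0.01754662  0.00707072] [0.13907181 0.42408565 3.57879037]
```

View pics/p11.png

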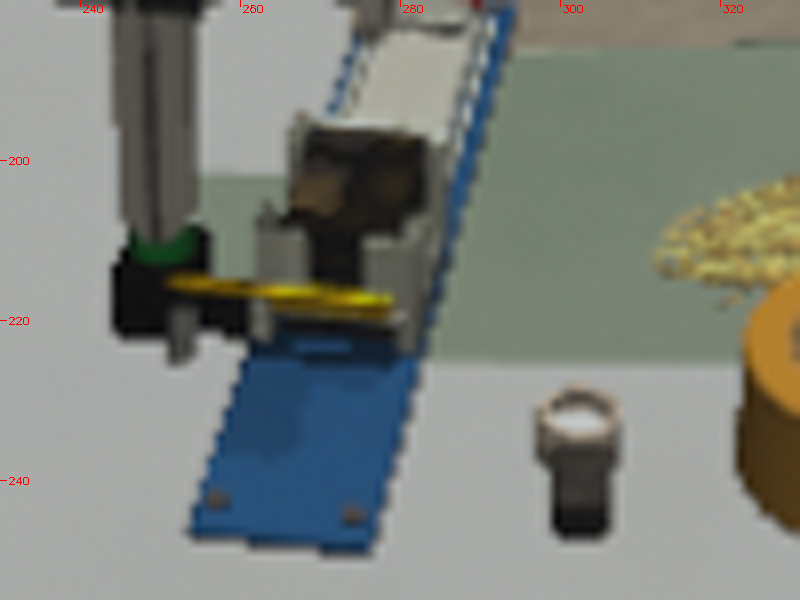

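```bash
python3 -m crank '[[0,[0,0,0.001],[0,0,0]],[0,[0,0,0.001],[0,0,0]],[0,[0,0,0.001],[0,0,0]],[0,[0,0,0.001],[0,0,0]],[0,[0,0,0.001],[0,0,0]]]'
python3 - <<'E'
from h import *
c=capture("side"); crop(c,230,180,330,255,8,"p12.png")
s=get_state(); print(s["position"],s["force"])
E
```

```text
t: 5.8
position: [0.5162, -0.0175, 0.0066]
ee_rot: [0.782, 0.624, 0.0, 0.0]
force: [0.6, -0.2, 2.7]
opening: 0.0004
[ 0.51616643 -0.01752349  0.00652784] [-0.18916672  0.00904875  4.34014625]
```

View pics/p12.png

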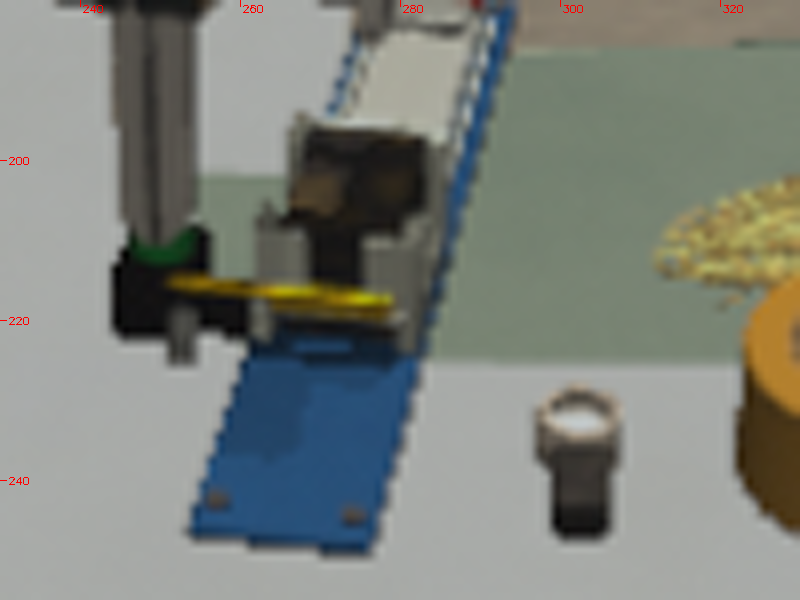

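```bash
python3 - <<'E'
from h import *
w=capture("side"); 
for a in (1.57,2.0,2.6):
    y=-.043-.014*np.sin(a); z=.025-.014*np.cos(a)
    print(a, proj(w,disp([[-.021,y,z],[.021,y,z],[-.021,-.043,.025],[.021,-.043,.025]])).round(1).tolist())
print(proj(w,disp([[-.021,-.043,.011],[.021,-.043,.011]])).round(1).tolist())
E
```

```text
1.57 [[261.8, 220.6], [277.6, 222.2], [262.8, 217.6], [278.5, 219.2]]
2.0 [[261.9, 218.5], [277.7, 220.0], [262.8, 217.6], [278.5, 219.2]]
2.6 [[262.3, 215.4], [278.1, 216.9], [262.8, 217.6], [278.5, 219.2]]
[[262.9, 222.0], [278.4, 223.5]]
```

With the known side-view bias of about 1.5 px, the flap's free edge at y≈216.5–219.7 matches 2.6 rad (fully open). Now up and over to the handle.

```bash
python3 -m crank '[[0,[0,0,-0.1],[0,0,0]],[0,[0,0,-0.2],[0,0,0]],[40,[0,0,-0.3],[0,0,0]],[40,[0,0,-0.3],[0,0,0]]]'; python3 -m crank '[[40,[0.1,0.03,0],[0,0,0]],[40,[0.2,0.06,0],[0,0,0]],[40,[0.3,0.09,0],[0,0,0]],[40,[0.4,0.12,0],[0,0,0]],[40,[0.42,0.124,0],[0,0,0]]]'
python3 - <<'E'
from h import *
c=capture("wrist"); cv2.imwrite("pics/p13.png",c["pixels"]); crop(c,180,20,380,170,4,"p13c.png")
s=get_state(); print(s["position"],s["qpos"])
c=capture("side"); crop(c,230,180,330,255,8,"p13s.png")
E
```

```text
t: 6.3
position: [0.5202, -0.0185, 0.1637]
ee_rot: [0.782, 0.624, 0.004, 0.005]
force: [0.1, 0.1, -0.9]
opening: 0.0127
t: 6.8
position: [0.623, 0.1768, 0.1541]
ee_rot: [0.781, 0.625, -0.001, -0.001]
force: [-0.3, -0.7, -0.3]
opening: 0.0402
[0.62319837 0.17773987 0.15400767] [1.02567803e-01 2.60676876e-01 1.57928551e+00 1.32973300e-03
 1.30417923e+00 3.22490531e-01]
```

View pics/p13.png

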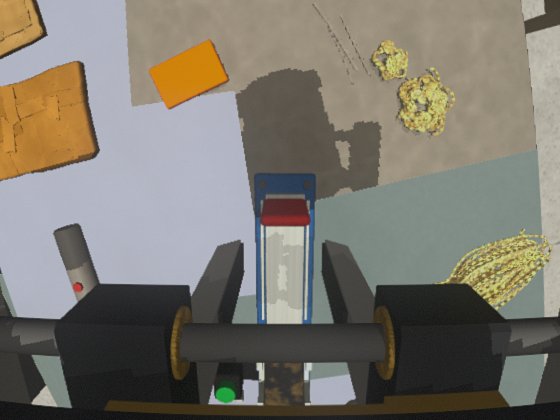

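View pics/p13s.png

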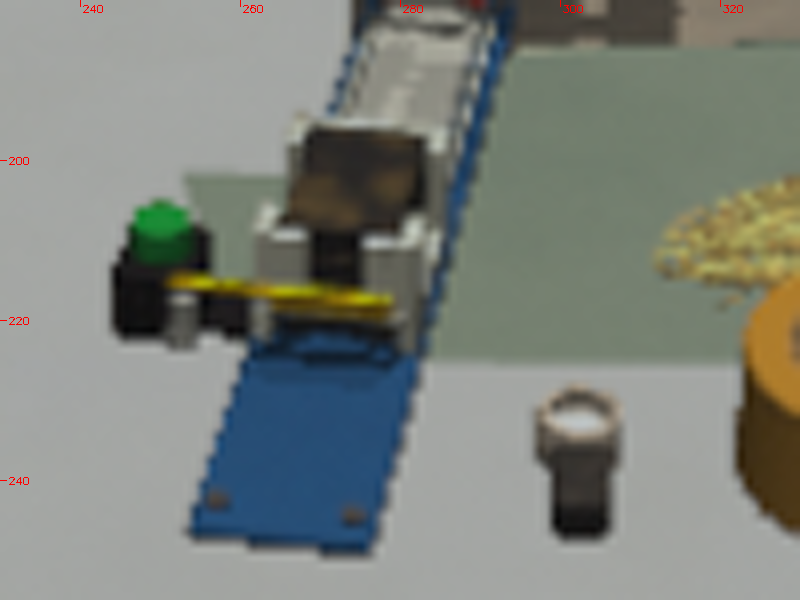

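The flap stays open with the button up. In the wrist view the handle is at (286,212), centred between the fingers in x. I'll take a close look at it.

```bash
python3 - <<'E'
from h import *
c=capture("wrist"); 
print(get_state()["position"])
draw(c,disp(boxc(-.02,.02,.185,.195,.084)),(255,255,0)); crop(c,235,165,335,240,8,"p14.png")
for u in [(264,201),(308,201),(262,206),(310,206)]: print(onz(c,u,.084))
E
```

```text
[0.62200983 0.17404651 0.15429586]
[0.60849985 0.18500942 0.084     ]
[0.64159334 0.17759076 0.084     ]
[0.60607188 0.18148968 0.084     ]
[0.64229693 0.17337023 0.084     ]
```

View pics/p14.png

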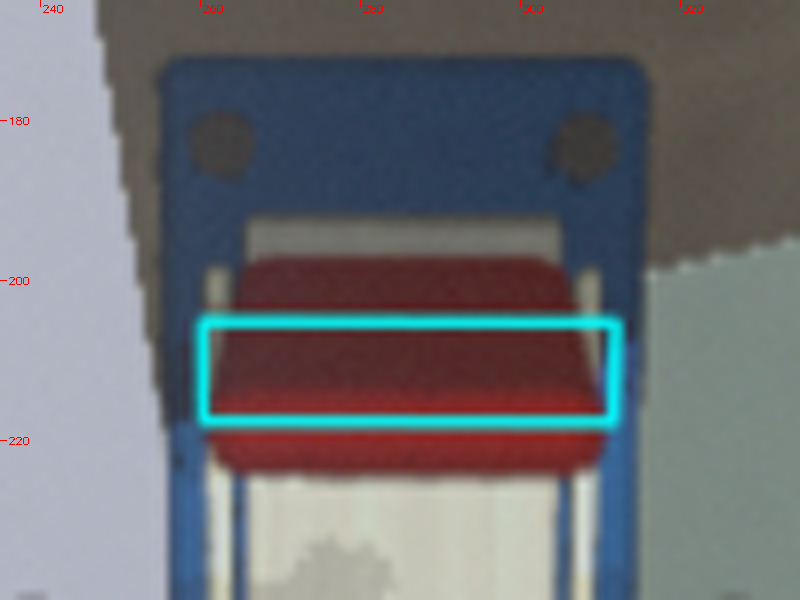

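```bash
python3 - <<'E'
from h import *
c=capture("wrist"); 
import scipy.optimize as so
s=capture("side"); sc=capture("scene")
def loc(P):
    d=P-np.array([.5809,-.0117,0]);a=np.radians(-12.8);return np.array([np.cos(a)*d[0]+np.sin(a)*d[1],-np.sin(a)*d[0]+np.cos(a)*d[1],P[2]])
for z in (.06,.07,.076,.084):
    A,B,C=[onz(c,u,z) for u in((261.2,218),(309.7,218),(285.5,218.5))]
    print(z,np.linalg.norm(A-B),loc(C).round(4), proj(s,[C]).round(1), proj(sc,[C]).round(1))
crop(s,250,150,330,200,9,"p15s.png");crop(sc,190,240,260,300,9,"p15c.png")
E
```

```text
0.06 0.04110445719943701 [0.     0.1756 0.06  ] [[283.1 168.5]] [[222.1 271.4]]
0.07 0.03974838732319819 [-0.      0.1784  0.07  ] [[283.3 165.1]] [[221.  269.2]]
0.076 0.03893474539745491 [-1.000e-04  1.801e-01  7.600e-02] [[283.4 163.1]] [[220.3 267.9]]
0.084 0.03784988949646382 [-1.000e-04  1.823e-01  8.400e-02] [[283.5 160.4]] [[219.4 266.1]]
```

View pics/p15c.png

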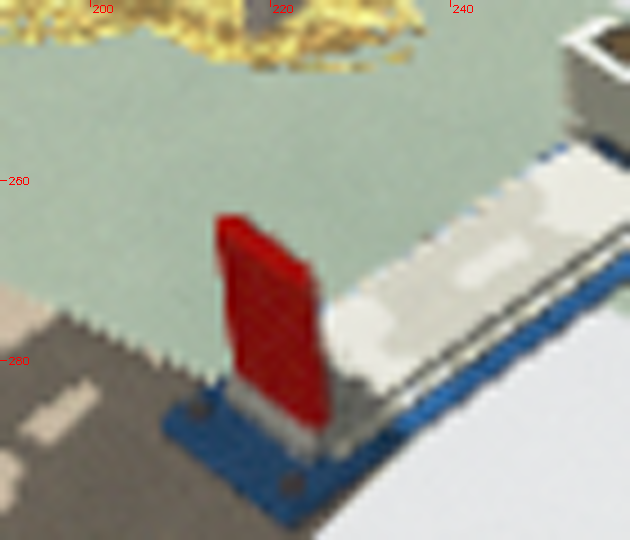

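The handle top is at dispenser (0, 0.182, ~0.084), consistent across all three views, so the slide is within about 8 mm of home. Next I'll rotate 90° so the jaws close along the slide direction.

```bash
python3 -m crank '[[40,[-0.016,0,0],[0,0,-0.07]],[40,[-0.016,0,0],[0,0,-0.14]],[40,[-0.016,0,0],[0,0,-0.21]],[40,[-0.016,0,0],[0,0,-0.28]],[40,[-0.016,0,0],[0,0,-0.35]]]'; python3 -m crank '[[40,[0,0,0],[0,0,-0.07]],[40,[0,0,0],[0,0,-0.14]],[40,[0,0,0],[0,0,-0.21]],[40,[0,0,0],[0,0,-0.28]],[40,[0,0,0],[0,0,-0.35]]]';  python3 -m crank '[[40,[0,0,0.08],[0,0,-0.05]],[40,[0,0,0.12],[0,0,-0.05]],[40,[0,0,0.12],[0,0,-0.05]]]'
python3 - <<'E'
from h import *
c=capture("wrist"); cv2.imwrite("pics/p16.png",c["pixels"])
s=capture("scene"); crop(s,160,170,310,310,5,"p16s.png")
s=get_state(); print(s["position"],s["qpos"])
E
```

```text
t: 7.6
position: [0.6209, 0.1641, 0.1565]
ee_rot: [0.505, 0.863, -0.0, -0.0]
force: [0.6, 0.8, 0.8]
opening: 0.0401
t: 8.1
position: [0.6209, 0.1641, 0.1564]
ee_rot: [0.162, 0.987, -0.0, -0.0]
force: [-0.0, 0.2, 0.4]
opening: 0.0403
t: 8.4
position: [0.6181, 0.164, 0.0926]
ee_rot: [0.113, 0.994, -0.001, -0.004]
force: [-1.0, -0.3, -0.4]
opening: 0.04
[0.6212759  0.16474448 0.09693085] [ 8.31475397e-02  3.05323295e-01  1.63450836e+00 -7.86126505e-05
  1.20178437e+00 -1.26212595e+00]
```

View pics/p16.png

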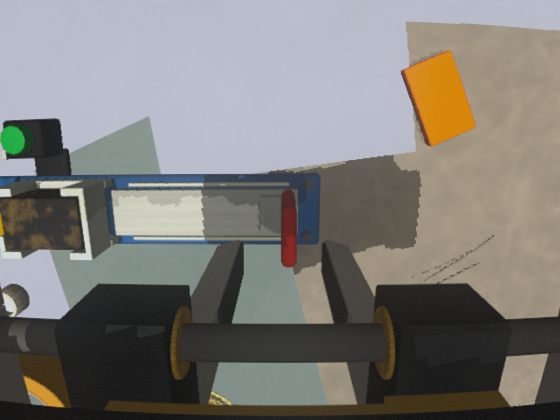

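View pics/p16s.png

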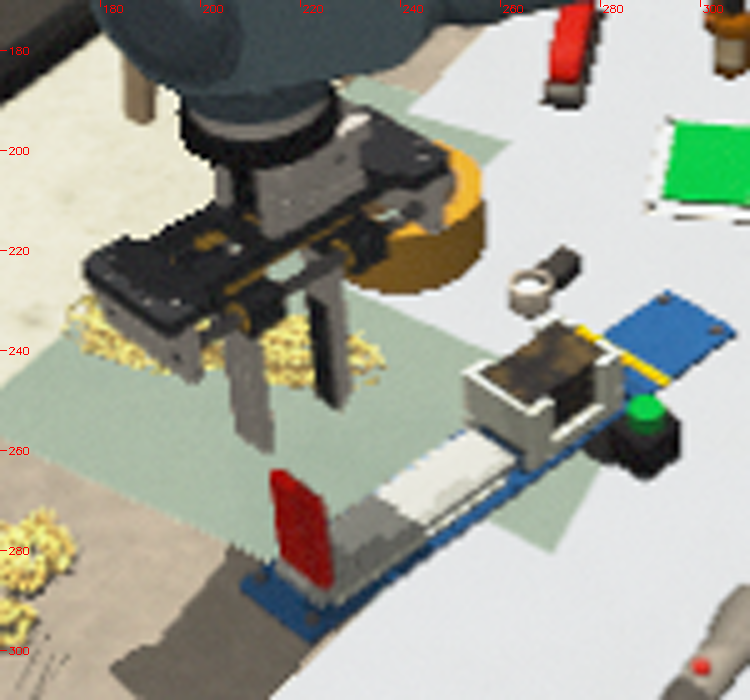

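The paddle at (288,230) lies between the open fingers, whose midline is about x=284. Descending to grip it.

```bash
python3 -m crank '[[40,[0,0,0.06],[0,0,0]],[40,[0,0,0.11],[0,0,0]],[40,[0,0,0.148],[0,0,0]],[40,[0,0,0.148],[0,0,0]]]'
python3 - <<'E'
from h import *
c=capture("wrist"); cv2.imwrite("pics/p17.png",c["pixels"])
s=capture("scene"); crop(s,160,190,310,310,5,"p17s.png")
s=get_state(); print(s["position"],s["force"])
E
```

```text
t: 8.9
position: [0.6203, 0.1651, 0.0215]
ee_rot: [0.112, 0.994, -0.0, -0.001]
force: [-0.4, -0.6, -1.0]
opening: 0.0396
[0.62260987 0.16551806 0.0243864 ] [ 0.74364174 -0.26888587  0.44494967]
```

View pics/p17.png

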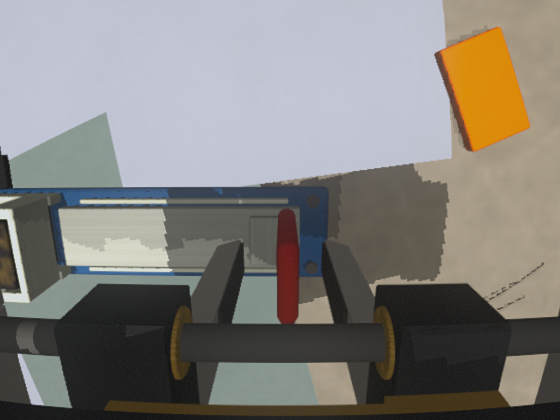

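View pics/p17s.png

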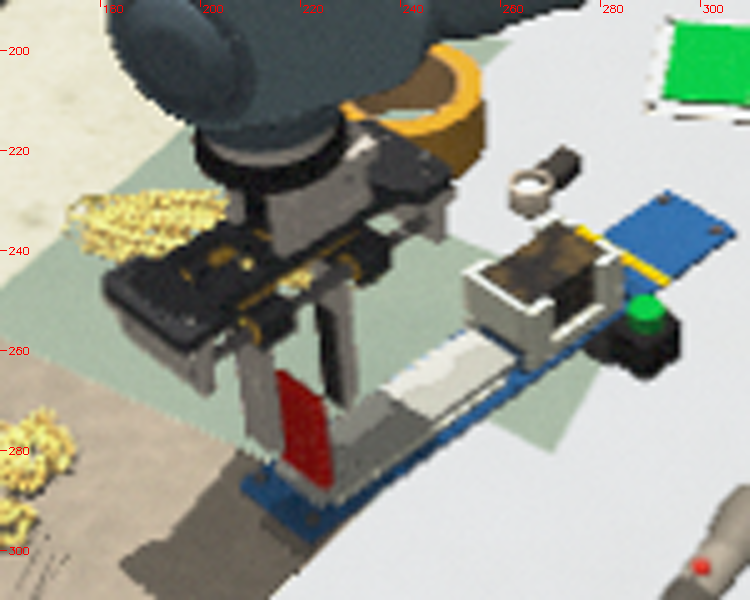

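The fingers straddle the paddle cleanly. Closing.

```bash
python3 -m crank '[[0,[0,0,0],[0,0,0]],[0,[0,0,0],[0,0,0]],[0,[0,0,0],[0,0,0]],[0,[0,0,0],[0,0,0]],[0,[0,0,0],[0,0,0]]]'; python3 -m crank '[[0,[0,-0.03,0],[0,0,0]],[0,[0,-0.06,0],[0,0,0]],[0,[0,-0.09,0],[0,0,0]],[0,[0,-0.12,0],[0,0,0]],[0,[0,-0.12,0],[0,0,0]]]'
python3 - <<'E'
from h import *
s=capture("side"); crop(s,220,150,340,250,6,"p18s.png")
s=get_state(); print(s["position"],s["force"])
E
```

```text
t: 9.5
position: [0.6218, 0.1659, 0.0231]
ee_rot: [0.112, 0.994, 0.0, 0.001]
force: [0.0, 0.7, 2.7]
opening: 0.0098
t: 10.0
position: [0.608, 0.1054, 0.0231]
ee_rot: [0.112, 0.994, -0.0, 0.0]
force: [-1.7, -1.9, 4.3]
opening: 0.0098
[0.60801448 0.10571518 0.02301431] [-1.47331103 -2.05704226  5.61206528]
```

View pics/p18s.png

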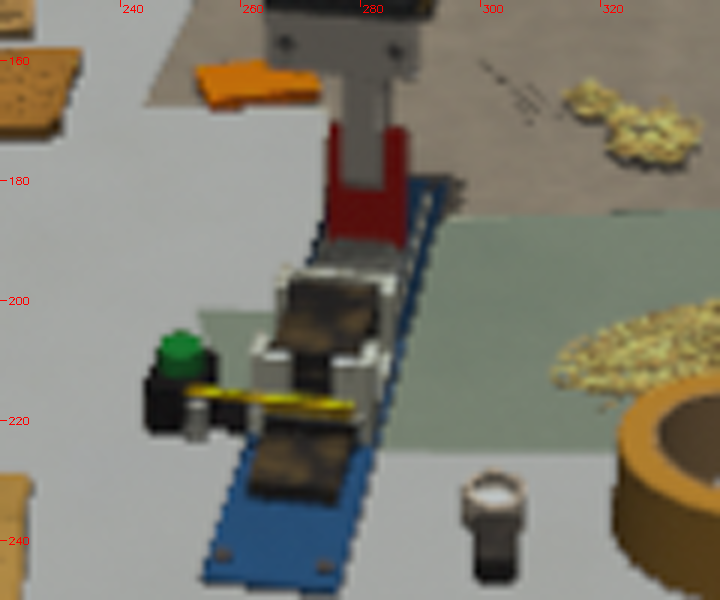

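The bottom stone is emerging at (268,228), the others are still in the chute, and the handle is held. Pushing on.

```bash
python3 -m crank '[[0,[0,-0.025,0],[0,0,0]],[0,[0,-0.05,0],[0,0,0]],[0,[0,-0.075,0],[0,0,0]],[0,[0,-0.075,0],[0,0,0]]]'; python3 -m crank '[[0,[0,-0.008,0],[0,0,0]],[0,[0,-0.016,0],[0,0,0]],[0,[0,-0.016,0],[0,0,0]]]'
python3 - <<'E'
from h import *
s=capture("side"); crop(s,220,150,340,250,6,"p19s.png")
s=get_state(); print(s["position"],s["force"])
E
```

```text
t: 10.45
position: [0.5995, 0.0687, 0.023]
ee_rot: [0.112, 0.994, -0.001, 0.0]
force: [-2.6, -0.5, 6.2]
opening: 0.0094
t: 10.75
position: [0.599, 0.0661, 0.0231]
ee_rot: [0.112, 0.994, 0.004, 0.001]
force: [3.9, 17.5, 2.3]
opening: 0.0099
[0.59903401 0.06608473 0.02311213] [ 3.57239199 16.42715705  4.18880438]
```

View pics/p19s.png

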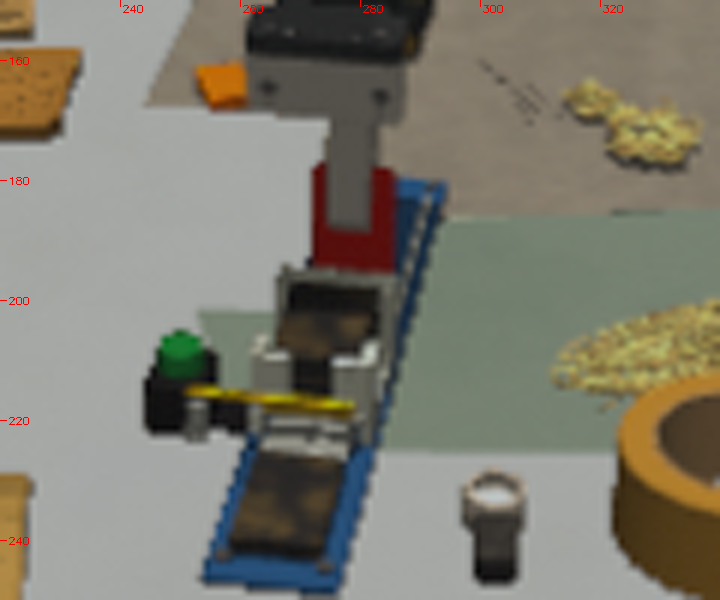

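Full stop reached: 17 N, with 102 mm travelled, so the slide started about 8 mm in. The stone lies on the apron at (267,234) and the stack is still in the chute. Now pulling back home.

```bash
python3 -m crank '[[0,[0,0.005,0],[0,0,0]],[0,[0,0.04,0],[0,0,0]],[0,[0,0.08,0],[0,0,0]],[0,[0,0.12,0],[0,0,0]],[0,[0,0.15,0],[0,0,0]]]'; python3 -m crank '[[0,[0,0.025,0],[0,0,0]],[0,[0,0.05,0],[0,0,0]],[0,[0,0.05,0],[0,0,0]],[0,[0,0.05,0],[0,0,0]]]'
python3 - <<'E'
from h import *
s=capture("side"); crop(s,220,150,340,250,6,"p20s.png")
s=get_state(); print(s["position"],s["force"])
E
```

```text
t: 11.3
position: [0.6146, 0.1346, 0.023]
ee_rot: [0.112, 0.994, -0.001, -0.0]
force: [-3.4, -4.6, 7.3]
opening: 0.0098
t: 11.7
position: [0.6205, 0.1601, 0.023]
ee_rot: [0.112, 0.994, -0.0, 0.0]
force: [-0.4, 1.9, 6.1]
opening: 0.01
[0.62040744 0.15992355 0.02301005] [-1.4658419   1.30729479  5.57252885]
```

View pics/p20s.png

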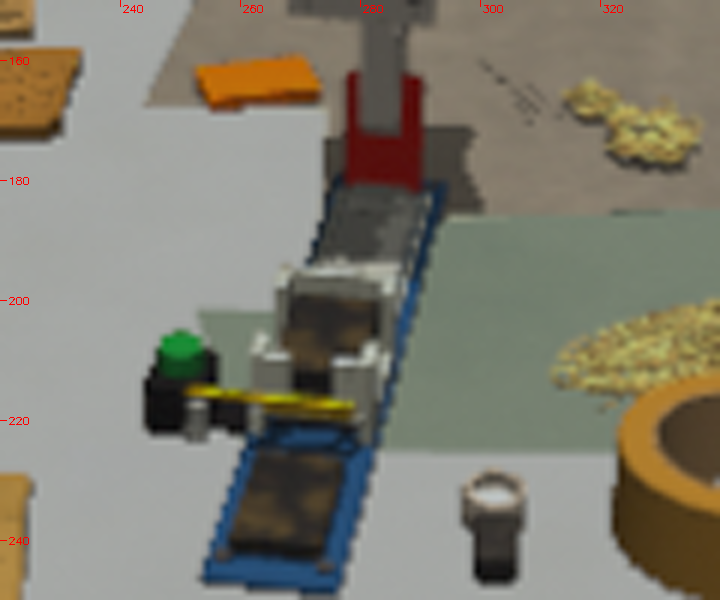

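```bash
python3 -m crank '[[0,[0,0.01,0],[0,0,0]],[0,[0,0.02,0],[0,0,0]],[0,[0,0.024,0],[0,0,0]],[0,[0,0.024,0],[0,0,0]]]'; python3 -m crank '[[0,[0,0.004,0],[0,0,0]],[0,[0,0.008,0],[0,0,0]],[0,[0,0.008,0],[0,0,0]]]'
```

```text
t: 12.15
position: [0.623, 0.1712, 0.023]
ee_rot: [0.112, 0.994, -0.0, 0.0]
force: [-2.7, 1.3, 6.2]
opening: 0.0099
t: 12.45
position: [0.6234, 0.1731, 0.023]
ee_rot: [0.112, 0.994, -0.002, -0.001]
force: [-4.7, -6.9, 8.1]
opening: 0.0098
```

```bash
python3 -m crank '[[0,[0,0.002,0],[0,0,0]],[40,[0,0,0],[0,0,0]],[40,[0,0,0],[0,0,0]],[40,[0,0,0],[0,0,0]],[40,[0,0,0],[0,0,0]]]'; python3 -m crank '[[40,[0,0,-0.05],[0,0,0]],[40,[0,0,-0.14],[0,0,0]],[60,[0,0,-0.23],[0,0,0]],[60,[0,0,-0.3],[0,0,0]],[60,[0,0,-0.3],[0,0,0]]]'
python3 - <<'E'
from h import *
s=capture("wrist"); cv2.imwrite("pics/p21w.png",s["pixels"])
s=capture("side"); crop(s,220,150,340,250,6,"p21s.png")
s=get_state(); print(s["position"],s["force"],s["opening"])
E
```

```text
t: 12.95
position: [0.6232, 0.1758, 0.0219]
ee_rot: [0.112, 0.994, -0.0, -0.0]
force: [-0.5, -0.7, -0.2]
opening: 0.0378
t: 13.45
position: [0.6274, 0.1765, 0.1796]
ee_rot: [0.112, 0.994, 0.001, 0.006]
force: [-1.0, 0.1, 0.0]
opening: 0.0592
[0.62392406 0.17606163 0.17292755] [ 0.33154128 -0.58112607 -1.28529409] 0.059791647653106086
```

View pics/p21s.png

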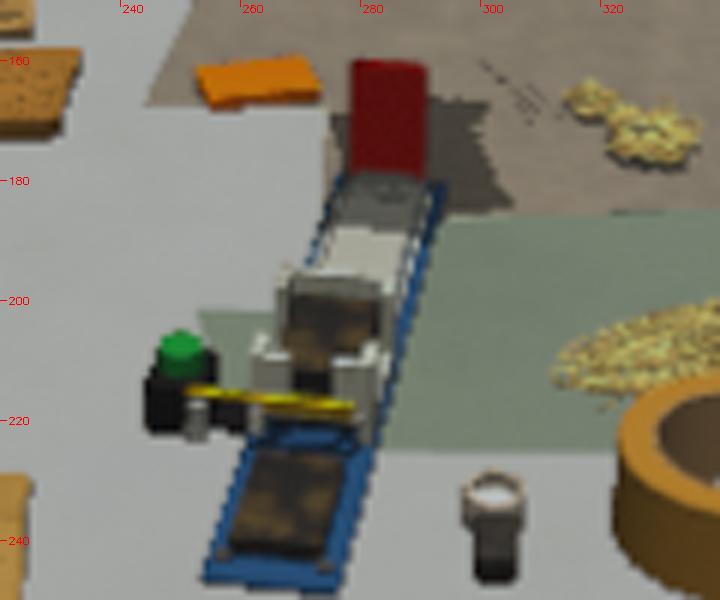

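View pics/p21w.png

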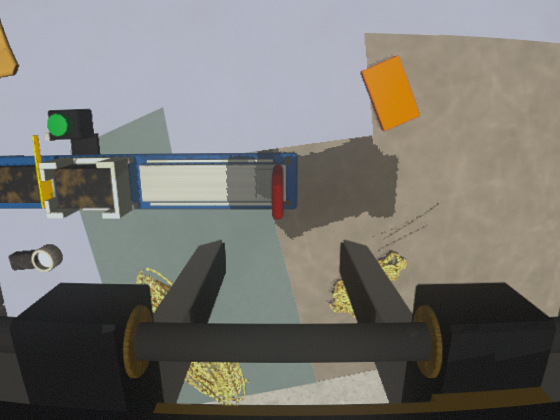

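The slide is home: the handle top is farther back, at (282,160). The stack has dropped, and the stone on the apron is at (267,234). Next I'll move over the apron and rotate the jaws back across the stone.

```bash
python3 -m crank '[[60,[0,-0.09,0],[0,0,0.07]],[60,[0,-0.18,0],[0,0,0.14]],[60,[0,-0.27,0],[0,0,0.21]],[60,[0,-0.36,0],[0,0,0.28]],[60,[0,-0.44,0],[0,0,0.35]]]'; python3 -m crank '[[60,[-0.06,-0.06,0],[0,0,0.07]],[60,[-0.12,-0.12,0],[0,0,0.14]],[60,[-0.174,-0.193,0],[0,0,0.21]],[60,[-0.174,-0.193,0],[0,0,0.28]],[60,[-0.174,-0.193,0],[0,0,0.35]]]'; python3 -m crank '[[60,[0,0,0],[0,0,0.05]],[60,[0,0,0],[0,0,0.05]],[60,[0,0,0],[0,0,0.05]]]'
python3 - <<'E'
from h import *
s=get_state(); print(s["position"],s["force"],s["opening"])
s=capture("wrist"); cv2.imwrite("pics/p22w.png",s["pixels"])
E
```

```text
t: 14.05
position: [0.5725, -0.04, 0.1696]
ee_rot: [0.463, 0.886, -0.001, -0.002]
force: [0.5, 0.8, 0.0]
opening: 0.0599
t: 14.55
position: [0.5441, -0.1661, 0.1695]
ee_rot: [0.751, 0.66, -0.001, -0.002]
force: [-0.6, -0.2, 0.4]
opening: 0.0599
t: 14.85
position: [0.5451, -0.1648, 0.1706]
ee_rot: [0.781, 0.625, -0.001, -0.001]
force: [-0.3, 0.2, -0.9]
opening: 0.0601
[ 0.54507832 -0.16475032  0.17061038] [-0.30377145  0.20089257 -0.85013149] 0.06014243433632811
```

View pics/p22w.png

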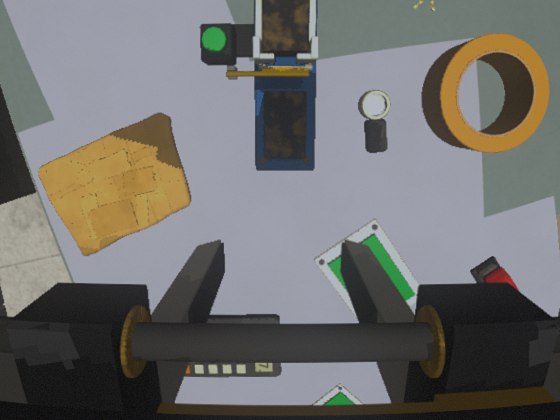

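The stone lies square on the apron at about (285,125) and the loupe is at (375,120), well clear. I'll measure the stone.

```bash
python3 - <<'E'
from h import *
c=capture("wrist")
draw(c,disp(boxc(-.02,.02,-.124,-.060,.019)))
crop(c,235,60,335,180,6,"p23.png")
E
```

```text
(no output)
```

View pics/p23.png

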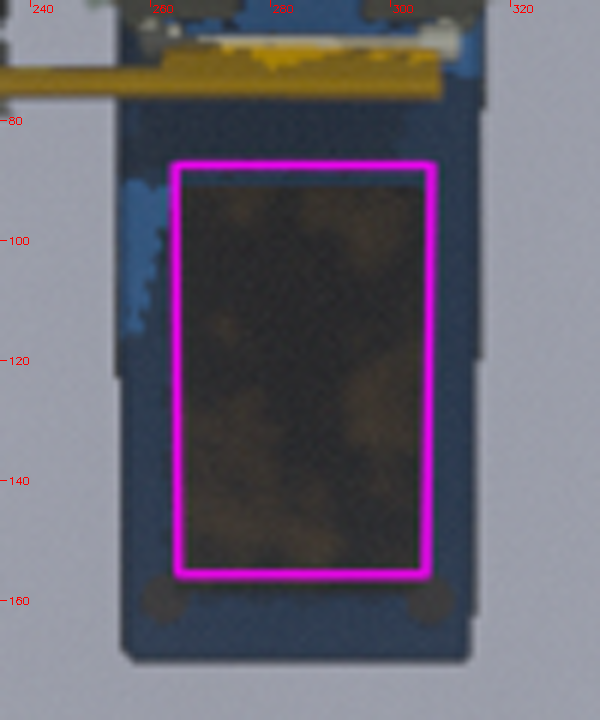

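The stone is about 2 mm beyond the model, with its centre at dispenser (0, -0.094), and square. Approaching it.

```bash
python3 -m crank '[[60,[0.08,0.002,0],[0,0,0]],[60,[0.126,0.002,0.08],[0,0,0]],[60,[0.126,0.002,0.18],[0,0,0]],[60,[0.126,0.002,0.27],[0,0,0]],[60,[0.126,0.002,0.33],[0,0,0]]]'; python3 -m crank '[[60,[0,0,0.004],[0,0,0]],[60,[0,0,0.008],[0,0,0]],[60,[0,0,0.008],[0,0,0]]]'
python3 - <<'E'
from h import *
s=get_state(); print(s["position"],s["force"],s["opening"])
s=capture("wrist"); cv2.imwrite("pics/p24w.png",s["pixels"])
s=capture("side"); crop(s,210,180,330,260,6,"p24s.png")
E
```

```text
t: 15.45
position: [0.5588, -0.1027, 0.0038]
ee_rot: [0.781, 0.624, -0.001, -0.002]
force: [0.2, -0.6, 0.9]
opening: 0.0602
t: 15.75
position: [0.5626, -0.1047, 0.0054]
ee_rot: [0.782, 0.624, 0.001, 0.001]
force: [-0.3, 0.6, 0.3]
opening: 0.0603
[ 0.56259798 -0.10472248  0.00543144] [-0.27445663  0.5679565   0.27623745] 0.06031922685671492
```

View pics/p24w.png

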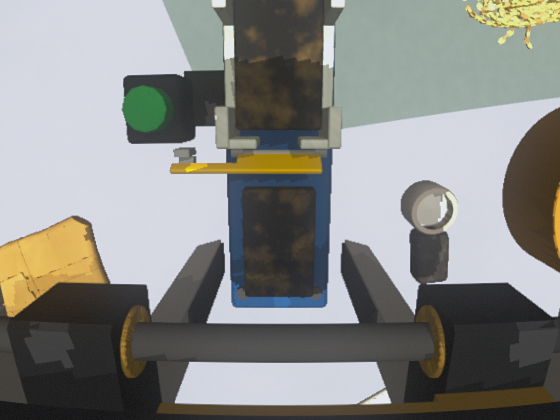

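View pics/p24s.png

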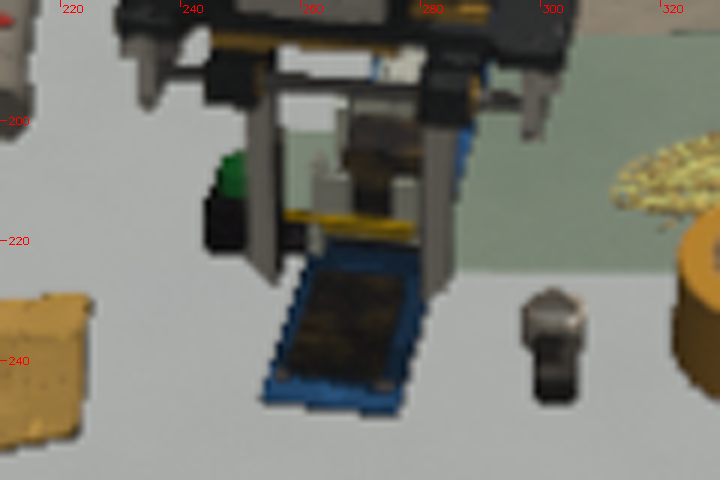

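```bash
python3 - <<'E'
from h import *
s=capture("side"); w=capture("wrist")
for y in (-.094,-.080):
  for z in (.006,.034): print(y,z,proj(s,disp([[-.03,y,z],[.03,y,z]])).round(1).tolist(),proj(w,disp([[-.03,y,z],[.03,y,z]])).round(1).tolist())
print(get_state()["position"])
E
```

```text
-0.094 0.006 [[255.8, 234.4], [278.7, 236.7]] [[229.1, 236.5], [330.6, 236.3]]
-0.094 0.034 [[255.6, 225.5], [278.8, 227.8]] [[221.8, 253.4], [337.5, 253.2]]
-0.08 0.006 [[256.8, 231.2], [279.6, 233.5]] [[228.2, 213.6], [331.3, 213.4]]
-0.08 0.034 [[256.7, 222.4], [279.7, 224.7]] [[220.6, 227.6], [338.5, 227.4]]
[ 0.56225716 -0.10460695  0.00523653]
```

The fingertips match the 28.5 mm offset (tip z≈0.034). Descending to about 10 mm, then gripping.

```bash
python3 -m crank '[[60,[0,0,0.015],[0,0,0]],[60,[0,0,0.03],[0,0,0]],[60,[0,0,0.039],[0,0,0]],[60,[0,0,0.039],[0,0,0]],[60,[0,0,0.039],[0,0,0]]]'
python3 - <<'E'
from h import *
s=get_state(); print(s["position"],s["force"],s["opening"])
s=capture("side"); crop(s,210,180,330,260,6,"p25s.png")
s=capture("wrist"); crop(s,180,150,380,300,4,"p25w.png")
E
```

```text
t: 16.45
position: [0.5608, -0.104, -0.0164]
ee_rot: [0.782, 0.624, -0.0, -0.0]
force: [-0.5, 0.5, -0.3]
opening: 0.0601
[ 0.56075775 -0.1040139  -0.01639228] [-0.50572312  0.4816975  -0.33747163] 0.060124331451186244
```

View pics/p25s.png

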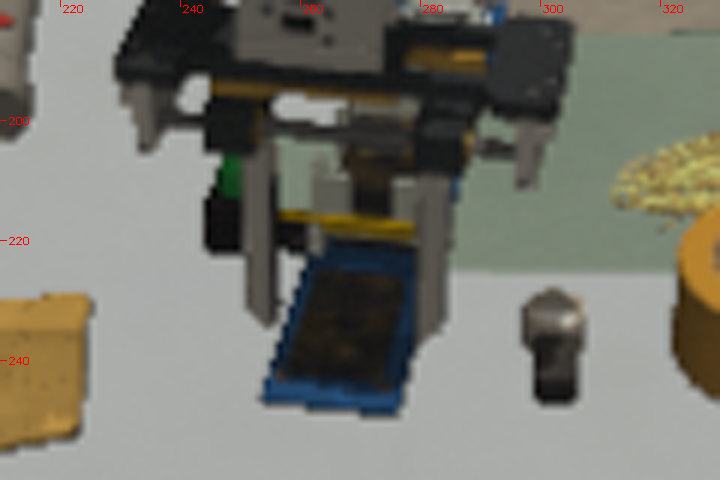

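View pics/p25w.png

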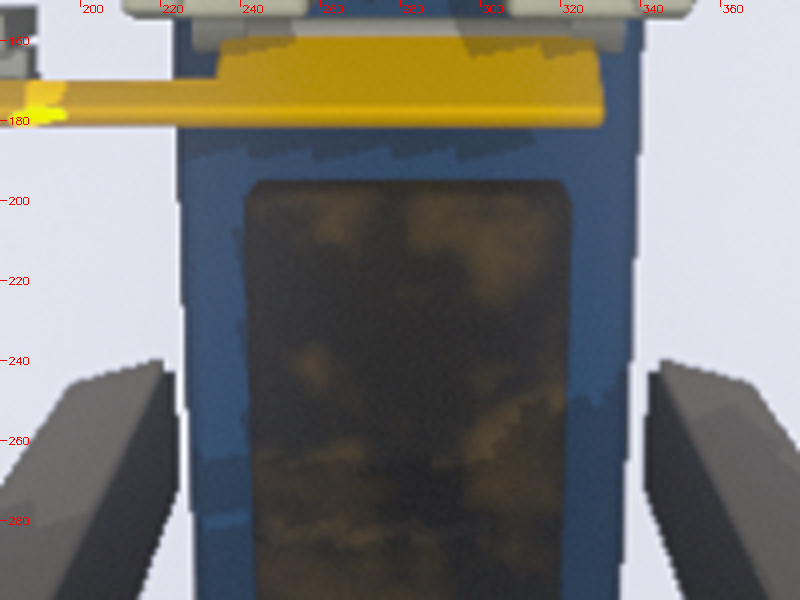

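The fingers straddle the stone symmetrically (stone centre and finger midline both at x≈281). I'll go down another 1.5 mm and grip.

```bash
python3 -m crank '[[60,[0,0,0.003],[0,0,0]],[60,[0,0,0.003],[0,0,0]],[45,[0,0,0.003],[0,0,0]],[45,[0,0,0.003],[0,0,0]]]'; python3 -m crank '[[30,[0,0,0],[0,0,0]],[30,[0,0,0],[0,0,0]],[30,[0,0,0],[0,0,0]],[30,[0,0,0],[0,0,0]],[30,[0,0,0],[0,0,0]]]'
python3 - <<'E'
from h import *
s=get_state(); print(s["position"],s["force"],s["opening"])
s=capture("wrist"); crop(s,180,150,380,300,4,"p26w.png")
E
```

```text
t: 16.95
position: [0.561, -0.1041, -0.0175]
ee_rot: [0.782, 0.624, 0.0, 0.0]
force: [0.3, 0.9, -0.5]
opening: 0.0474
t: 17.45
position: [0.561, -0.1041, -0.0175]
ee_rot: [0.782, 0.624, 0.0, 0.0]
force: [-0.2, -0.3, 1.1]
opening: 0.0391
[ 0.56101602 -0.10408988 -0.01749128] [-0.21580516 -0.27731184  1.09455551] 0.039090558967239286
```

View pics/p26w.png

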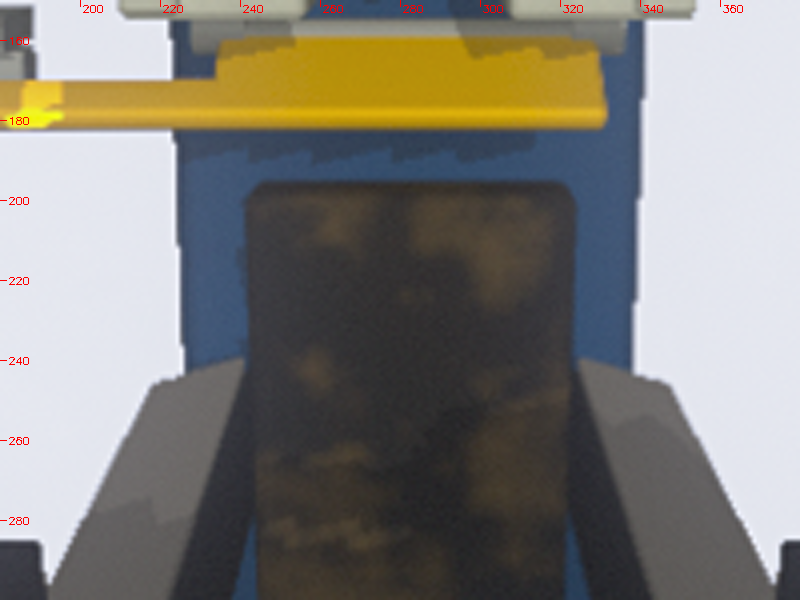

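Opening 39 mm, so it is gripped. Lifting.

```bash
python3 -m crank '[[30,[0,0,-0.01],[0,0,0]],[30,[0,0,-0.03],[0,0,0]],[30,[0,0,-0.06],[0,0,0]],[30,[0,0,-0.1],[0,0,0]],[30,[0,0,-0.1],[0,0,0]]]'
python3 - <<'E'
from h import *
s=get_state(); print(s["position"],s["force"],s["opening"])
s=capture("side"); crop(s,210,160,330,260,6,"p27s.png")
s=capture("wrist"); cv2.imwrite("pics/p27w.png",s["pixels"])
E
```

```text
t: 18.0
position: [0.5639, -0.1052, 0.0366]
ee_rot: [0.782, 0.624, 0.002, 0.003]
force: [0.3, -0.4, -0.0]
opening: 0.0396
[ 0.56386444 -0.10518613  0.03659391] [ 0.27922073 -0.37422673 -0.03905084] 0.0395610099819224
```

View pics/p27s.png

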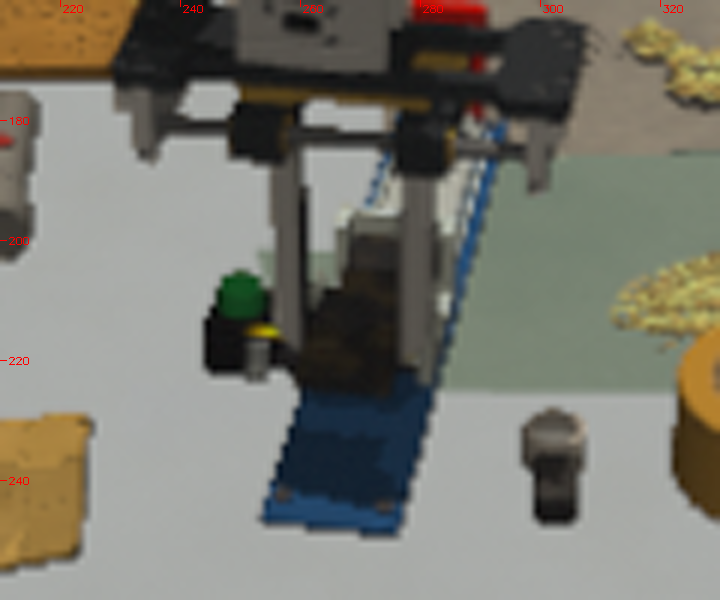

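View pics/p27w.png

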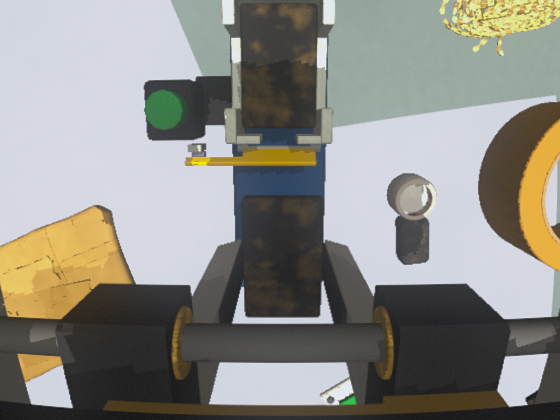

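The stone is held level and clear. Now up, then over towards the large pad, turning 37° so the stone's long axis follows the pad's.

```bash
python3 -m crank '[[30,[0,0,-0.08],[0,0,0]],[30,[0,0,-0.16],[0,0,0]],[30,[-0.03,0.018,-0.24],[0,0,0]],[30,[-0.087,0.052,-0.24],[0,0,0]]]'; python3 -m crank '[[30,[-0.08,0.05,0],[0,0,-0.065]],[30,[-0.16,0.1,0],[0,0,-0.13]],[30,[-0.24,0.15,0],[0,0,-0.195]],[30,[-0.32,0.2,0],[0,0,-0.26]],[30,[-0.38,0.23,0],[0,0,-0.311]]]'; python3 -m crank '[[30,[0,0,0],[0,0,0]],[30,[0,0,0],[0,0,0]],[30,[0,0,0],[0,0,0]]]'
python3 - <<'E'
from h import *
s=get_state(); print(s["position"],s["ee_rot"],s["opening"])
s=capture("wrist"); cv2.imwrite("pics/p28w.png",s["pixels"])
E
```

```text
t: 18.5
position: [0.58, -0.1528, 0.1586]
ee_rot: [0.781, 0.625, 0.002, 0.004]
force: [0.2, -1.0, -0.5]
opening: 0.0395
t: 19.0
position: [0.6464, -0.3654, 0.1505]
ee_rot: [0.54, 0.842, 0.0, -0.001]
force: [-0.0, 0.3, -0.4]
opening: 0.0397
t: 19.3
position: [0.6462, -0.3616, 0.1516]
ee_rot: [0.541, 0.841, 0.0, -0.001]
force: [-0.9, -0.8, -0.6]
opening: 0.0397
[ 0.64619173 -0.36156417  0.1515807 ] [ 5.41009005e-01  8.41016282e-01  2.10634674e-04 -9.08935665e-04] 0.03967336281238664
```

View pics/p28w.png

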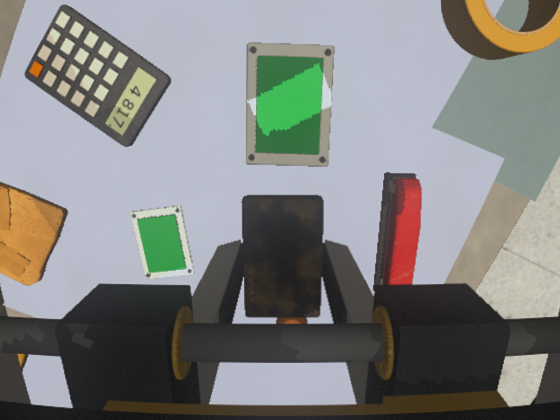

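The large pad is clear in the wrist view at (290,104), nearly square to the tool, and the stone is square in the jaws. I'll measure the pad corners.

```bash
python3 - <<'E'
from h import *
c=capture("wrist"); crop(c,235,35,345,175,5,"p29a.png"); crop(c,220,180,345,330,5,"p29b.png")
E
```

```text
(no output)
```

View pics/p29a.png

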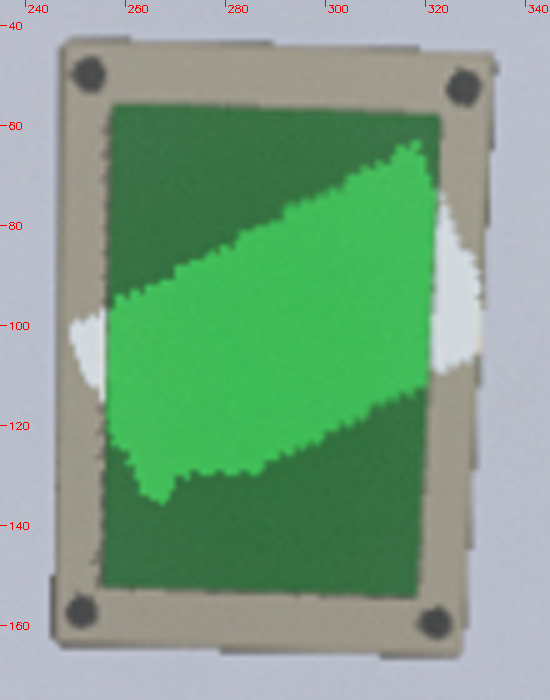

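View pics/p29b.png

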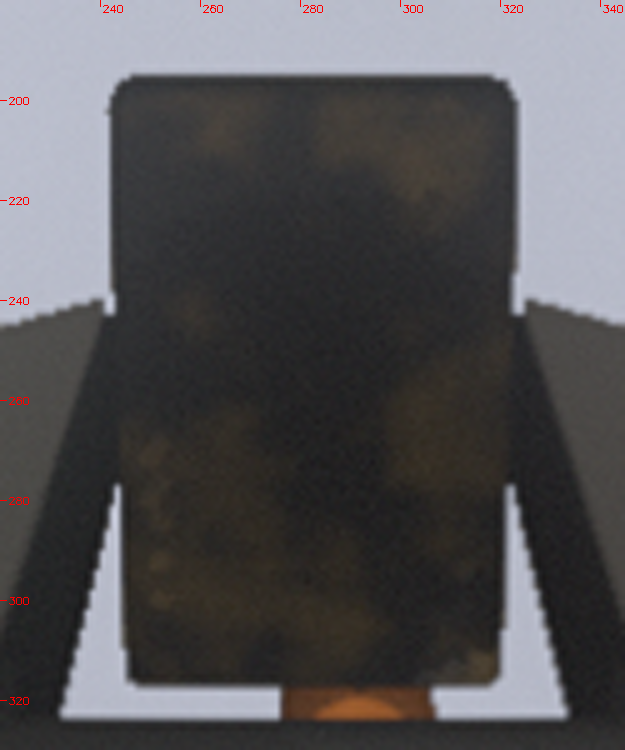

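```bash
python3 - <<'E'
from h import *
from scipy.spatial.transform import Rotation as Ro
np.set_printoptions(precision=4,suppress=True)
st=get_state(); c=capture("wrist"); p=st["position"]; R=Ro.from_quat(st["ee_rot"])
G=np.array([onz(c,u,.009) for u in [(257.4,55.8),(323,58),(318.4,154.6),(255.2,152.2)]])
S=np.array([onz(c,u,p[2]+.0365) for u in [(242.2,195),(323.2,195),(320,317),(245.6,317)]])
ang=lambda v:np.degrees(np.arctan2(v[1],v[0]))
for n,Q in(("pad",G),("stone",S)):
    print(n,Q.mean(0),"w",np.linalg.norm(Q[1]-Q[0]),np.linalg.norm(Q[2]-Q[3]),"l",np.linalg.norm(Q[3]-Q[0]),np.linalg.norm(Q[2]-Q[1]),"long ang",ang(Q[0]-Q[3]),ang(Q[1]-Q[2]),"short",ang(Q[1]-Q[0]),ang(Q[2]-Q[3]))
print("tool x ang",ang(R.apply([1,0,0])))
print("stone centre in tool",R.inv().apply(S.mean(0)-p))
print("stone->pad delta in tool",R.inv().apply(G.mean(0)-S.mean(0)), "TCP->pad",R.inv().apply(G.mean(0)-p))
E
```

```text
pad [ 0.617  -0.2866  0.009 ] w 0.059234144346870334 0.05981015094053492 l 0.08709927053017927 0.0874957615633343 long ang 112.42027903987389 112.79801542599232 short 22.731044151360255 22.35004843866856
stone [ 0.6448 -0.3605  0.1888] w 0.03847949610846919 0.03880808302294363 l 0.06490022268612748 0.06489311924578538 long ang 114.41175869712852 114.70186608538388 short 24.504333345898488 24.515265086992823
tool x ang 114.53578366021948
stone centre in tool [ 0.0017 -0.0012 -0.0365]
stone->pad delta in tool [0.0786 0.0054 0.1799] TCP->pad [0.0803 0.0043 0.1434]
```

The pad is at (0.617, -0.287), its long axis at 112.6°, with a measured size of 59×87 mm, so it is the large one. I'll shift over it, trim 2°, and hover.

```bash
python3 -m crank '[[30,[0.08,0.01,0],[0,0,0.016]],[30,[0.158,0.01,0.04],[0,0,0.016]],[30,[0.158,0.01,0.13],[0,0,0.016]],[30,[0.158,0.01,0.22],[0,0,0.016]],[30,[0.158,0.01,0.28],[0,0,0.016]]]'; python3 -m crank '[[30,[0,0,0],[0,0,0]],[30,[0,0,0],[0,0,0]],[30,[0,0,0],[0,0,0]]]'
python3 - <<'E'
from h import *
from scipy.spatial.transform import Rotation as Ro
s=get_state(); print(s["position"],s["ee_rot"],s["opening"])
c=capture("wrist"); cv2.imwrite("pics/p30w.png",c["pixels"])
c=capture("side"); crop(c,240,230,360,330,6,"p30s.png")
E
```

```text
t: 19.95
position: [0.6168, -0.2867, 0.0097]
ee_rot: [0.555, 0.832, 0.0, -0.002]
force: [0.7, -0.5, -1.1]
opening: 0.0394
t: 20.25
position: [0.6203, -0.2901, 0.0156]
ee_rot: [0.555, 0.832, -0.0, 0.002]
force: [-0.2, 0.1, -0.6]
opening: 0.0396
[ 0.62027642 -0.29010984  0.01560763] [ 5.55022099e-01  8.31832032e-01 -3.40001369e-05  2.43695624e-03] 0.03963873405384201
```

View pics/p30w.png

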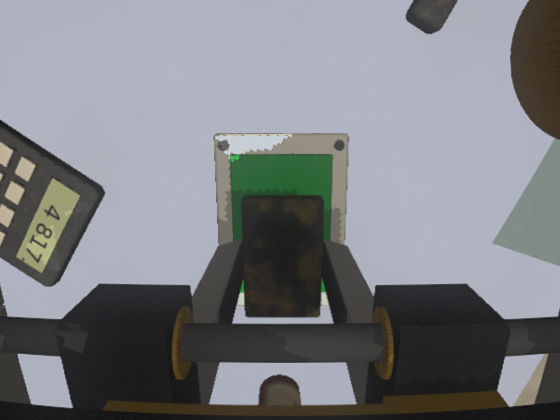

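View pics/p30s.png

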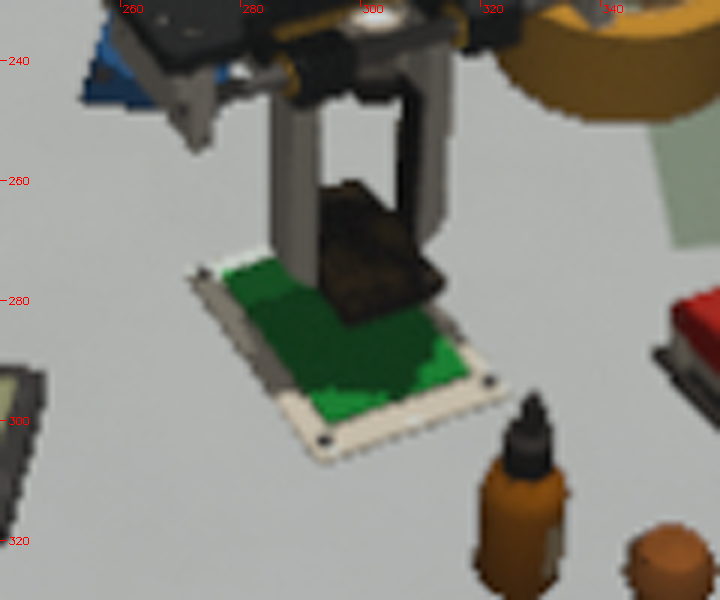

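The stone is hovering over the pad, aligned. The arm rings by about 3 mm after fast moves, so I'll lower in smaller steps and let it settle.

```bash
python3 -m crank '[[30,[0,0,0.01],[0,0,0]],[30,[0,0,0.018],[0,0,0]],[30,[0,0,0.024],[0,0,0]],[30,[0,0,0.026],[0,0,0]],[30,[0,0,0.026],[0,0,0]]]'; python3 -m crank '[[30,[0,0,0],[0,0,0]],[30,[0,0,0],[0,0,0]],[30,[0,0,0],[0,0,0]],[30,[0,0,0],[0,0,0]]]'
python3 - <<'E'
from h import *
from scipy.spatial.transform import Rotation as Ro
s=get_state(); p=s["position"];print(p,s["ee_rot"],s["force"])
c=capture("wrist"); crop(c,200,120,365,330,4,"p31w.png")
R=Ro.from_quat(s["ee_rot"]); print("TCP->pad in tool",R.inv().apply(np.array([.617,-.2866,.009])-p))
E
```

```text
t: 20.85
position: [0.6181, -0.2889, -0.001]
ee_rot: [0.555, 0.832, 0.0, -0.0]
force: [-0.1, -0.4, -0.4]
opening: 0.0393
t: 21.25
position: [0.6184, -0.2891, -0.0004]
ee_rot: [0.555, 0.832, 0.0, 0.0]
force: [0.4, -0.2, -0.4]
opening: 0.0395
[ 6.18447876e-01 -2.89134306e-01 -4.35445867e-04] [5.55141800e-01 8.31755718e-01 2.37531365e-06 8.46777351e-05] [ 0.44924735 -0.24703047 -0.38171396]
TCP->pad in tool [ 0.00289455 -0.00036392 -0.00943588]
```

```bash
python3 -c "
import cv2;i=cv2.imread('pics/p31w.png');cv2.imwrite('pics/p31w2.png',i[:600])"
```

```text
(no output)
```

View pics/p31w2.png

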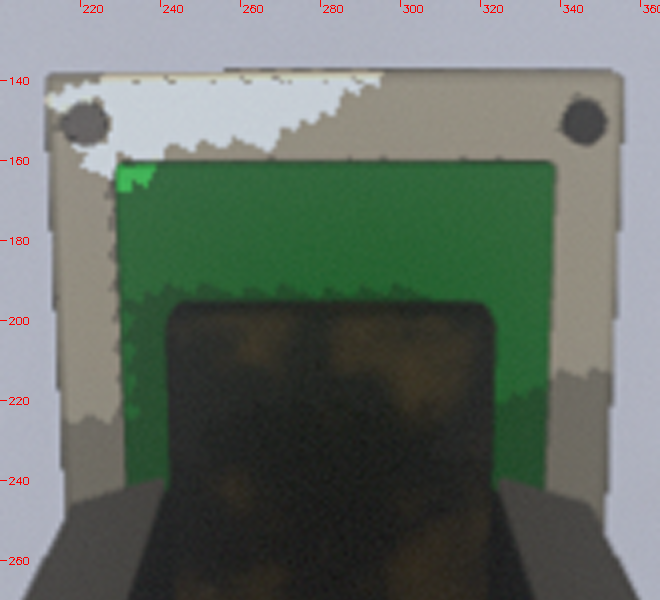

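```bash
python3 - <<'E'
from h import *
from scipy.spatial.transform import Rotation as Ro
np.set_printoptions(precision=4,suppress=True)
s=get_state(); p=s["position"]; R=Ro.from_quat(s["ee_rot"]); c=capture("wrist")
for n,u,z in [("padTL",(228.7,160.7),.009),("padTR",(338.5,160.7),.009),("padL",(231,235),.009),("padR",(336.3,235),.009),("stTL",(241.5,199),p[2]+.0365),("stTR",(323,199),p[2]+.0365),("stTop",(282,195.5),p[2]+.0365)]:
    print(n,R.inv().apply(onz(c,u,z)-p))
E
```

```text
padTL [ 0.0473 -0.0302 -0.0095]
padTR [ 0.0473  0.0289 -0.0095]
padL [ 0.0054 -0.0304 -0.0095]
padR [ 0.0053  0.0291 -0.0094]
stTL [ 0.0322 -0.0208 -0.0365]
stTR [ 0.0321  0.018  -0.0365]
stTop [ 0.0339 -0.0015 -0.0365]
```

The stone is centred on the pad to within about 1.5 mm and square. Lowering the final 15 mm.

```bash
python3 -m crank '[[30,[0.003,0,0.008],[0,0,0]],[30,[0.003,0,0.016],[0,0,0]],[30,[0.003,0,0.023],[0,0,0]],[30,[0.003,0,0.028],[0,0,0]],[30,[0.003,0,0.028],[0,0,0]]]'; python3 -m crank '[[30,[0,0,0.001],[0,0,0]],[30,[0,0,0.002],[0,0,0]],[30,[0,0,0.002],[0,0,0]]]'
python3 - <<'E'
from h import *
s=get_state(); print(s["position"],s["force"],s["opening"])
c=capture("side"); crop(c,240,230,360,330,6,"p32s.png")
E
```

```text
t: 21.85
position: [0.6174, -0.2875, -0.0153]
ee_rot: [0.555, 0.832, -0.0, -0.001]
force: [0.3, 0.1, -1.2]
opening: 0.0392
t: 22.15
position: [0.6179, -0.2878, -0.0154]
ee_rot: [0.555, 0.832, -0.0, 0.0]
force: [-0.1, -0.4, -0.7]
opening: 0.0397
[ 0.61786558 -0.28779179 -0.01544232] [-0.07005832 -0.37568873 -0.66498588] 0.039737625516486054
```

View pics/p32s.png

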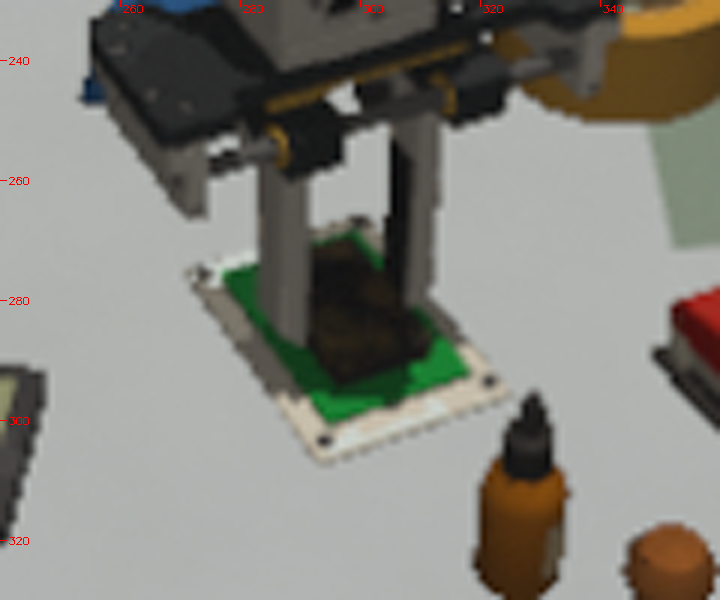

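```bash
python3 -m crank '[[30,[0,0,0.002],[0,0,0]],[30,[0,0,0.002],[0,0,0]],[30,[0,0,0.002],[0,0,0]]]'; python3 -m crank '[[30,[0,0,0.002],[0,0,0]],[30,[0,0,0.002],[0,0,0]],[30,[0,0,0.002],[0,0,0]]]'
```

```text
t: 22.5
position: [0.6179, -0.2878, -0.0164]
ee_rot: [0.555, 0.832, -0.0, 0.0]
force: [-0.4, -0.2, -0.2]
opening: 0.0396
t: 22.8
position: [0.6179, -0.2878, -0.0165]
ee_rot: [0.555, 0.832, -0.0, -0.0]
force: [-3.1, 0.5, 5.5]
opening: 0.0391
```

Contact with the pad at 5.5 N, so the stone is down. Opening the jaws modestly and retreating straight up.

```bash
python3 -m crank '[[30,[0,0,-0.001],[0,0,0]],[42,[0,0,-0.001],[0,0,0]],[52,[0,0,-0.001],[0,0,0]],[52,[0,0,-0.001],[0,0,0]],[52,[0,0,-0.001],[0,0,0]]]'; python3 -m crank '[[52,[0,0,-0.01],[0,0,0]],[52,[0,0,-0.04],[0,0,0]],[52,[0,0,-0.1],[0,0,0]],[52,[0,0,-0.18],[0,0,0]],[52,[0,0,-0.25],[0,0,0]]]'; python3 -m crank '[[52,[-0.08,0,-0.05],[0,0,0]],[52,[-0.15,0,-0.1],[0,0,0]],[52,[-0.15,0,-0.1],[0,0,0]],[52,[-0.15,0,-0.1],[0,0,0]],[52,[-0.15,0,-0.1],[0,0,0]]]'
python3 - <<'E'
from h import *
from scipy.spatial.transform import Rotation as Ro
s=get_state(); print(s["position"],s["force"],s["opening"])
c=capture("wrist"); cv2.imwrite("pics/p33w.png",c["pixels"]); crop(c,220,40,360,180,4,"p33c.png")
c=capture("side"); crop(c,220,150,360,320,4,"p33s.png")
E
```

```text
t: 23.3
position: [0.6177, -0.2877, -0.0173]
ee_rot: [0.555, 0.832, 0.0, -0.0]
force: [1.0, 0.0, 0.3]
opening: 0.0517
t: 23.8
position: [0.6183, -0.288, 0.1112]
ee_rot: [0.555, 0.832, 0.0, 0.001]
force: [0.7, -0.5, -0.4]
opening: 0.0519
t: 24.3
position: [0.6457, -0.3556, 0.1568]
ee_rot: [0.555, 0.832, 0.0, -0.001]
force: [-0.4, 0.1, 0.2]
opening: 0.0519
[ 0.64573972 -0.35556162  0.15676212] [-0.41129045  0.13322623  0.23340954] 0.051934819188909714
```

View pics/p33w.png

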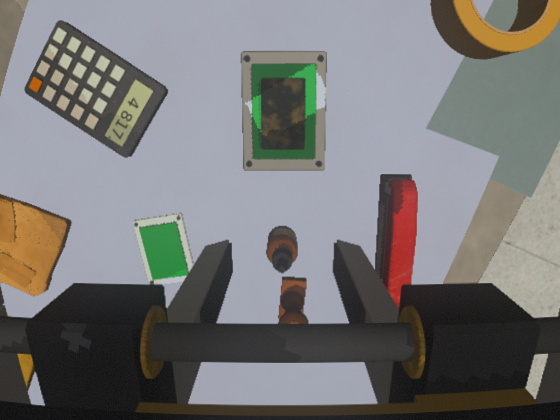

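View pics/p33s.png

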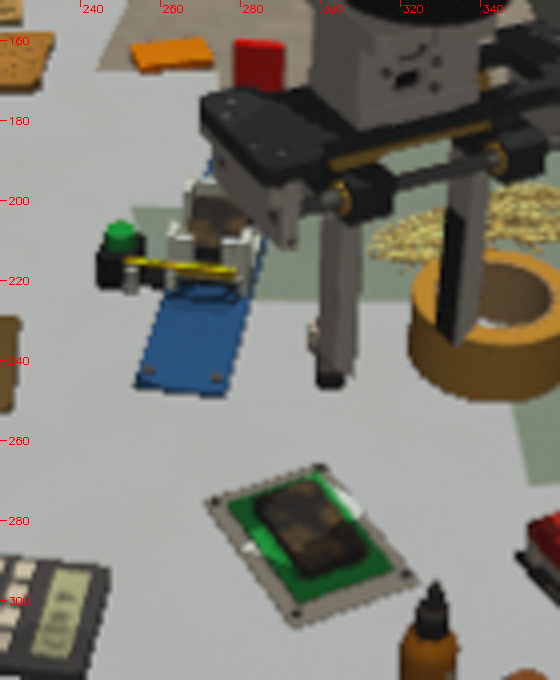

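The stone lies on the pad, at (283,113) versus the pad centre (284,112) in the wrist view, and square. Now a look at the stack and slide from above.

```bash
python3 - <<'E'
from h import *
from scipy.spatial.transform import Rotation as Ro
c=capture("wrist"); crop(c,235,40,335,180,5,"p34.png")
E
python3 -m crank '[[52,[0.1,0.03,0],[0,0,0]],[52,[0.19,0.055,0],[0,0,0]],[52,[0.28,0.08,0],[0,0,0]],[52,[0.37,0.107,0],[0,0,0]],[52,[0.45,0.13,0],[0,0,0]]]'; python3 -m crank '[[52,[0.05,0.015,0],[0,0,0]],[52,[0.05,0.015,0],[0,0,0]],[52,[0.05,0.015,0],[0,0,0]],[52,[0.05,0.015,0],[0,0,0]],[52,[0.05,0.015,0],[0,0,0]]]'
python3 - <<'E'
from h import *
c=capture("wrist"); cv2.imwrite("pics/p35raw.png",c["pixels"])
draw(c,disp(boxc(-.02,.02,-.032,.032,.041))); draw(c,disp(boxc(-.02,.02,.185,.195,.084)),(255,255,0))
crop(c,200,20,400,170,4,"p35.png")
c=capture("side");crop(c,220,150,360,250,5,"p35s.png")
E
```

```text
t: 24.95
position: [0.6191, -0.1213, 0.1573]
ee_rot: [0.555, 0.832, -0.0, -0.001]
force: [0.4, 0.4, 0.3]
opening: 0.0521
t: 25.45
position: [0.6176, -0.0995, 0.1578]
ee_rot: [0.556, 0.831, -0.0, -0.0]
force: [0.5, -0.2, 0.5]
opening: 0.052
```

View pics/p34.png

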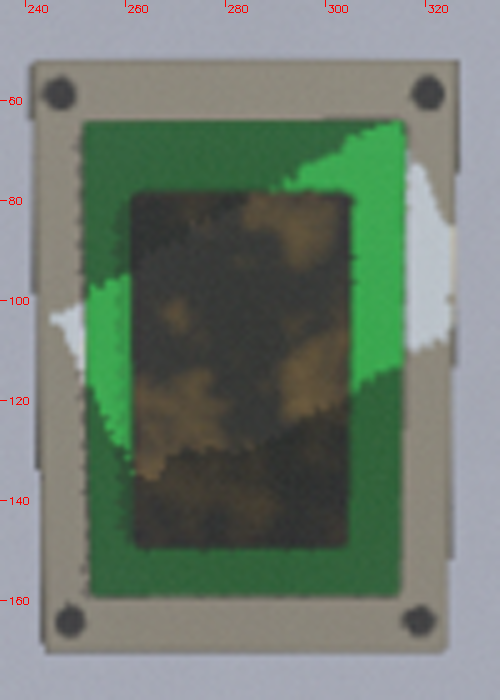

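View pics/p35raw.png

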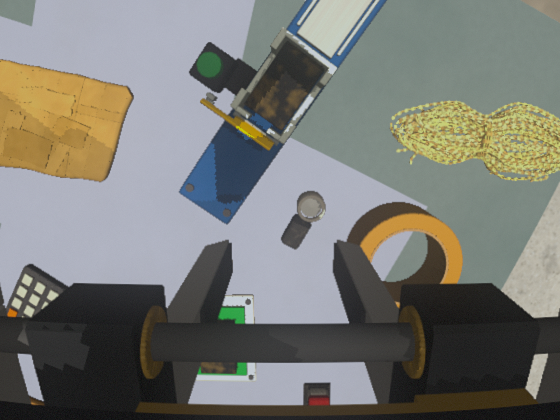

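View pics/p35.png

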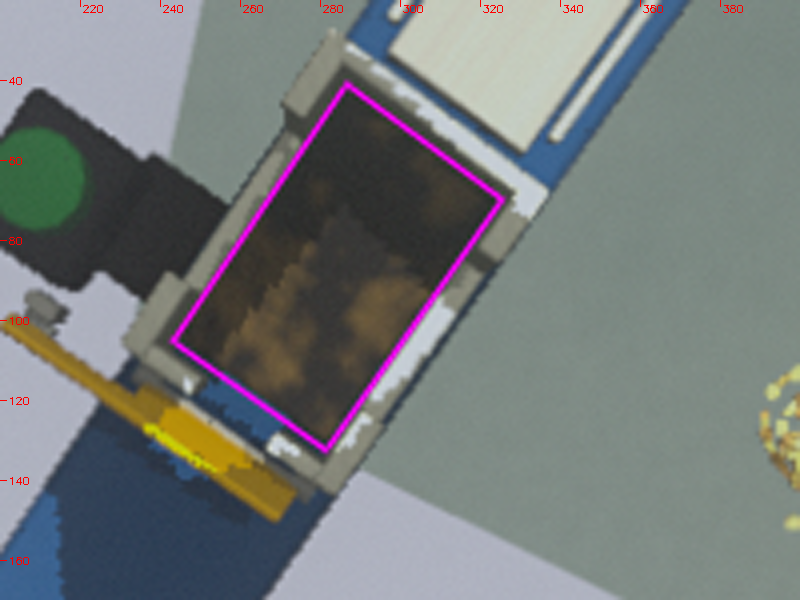

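View pics/p35s.png

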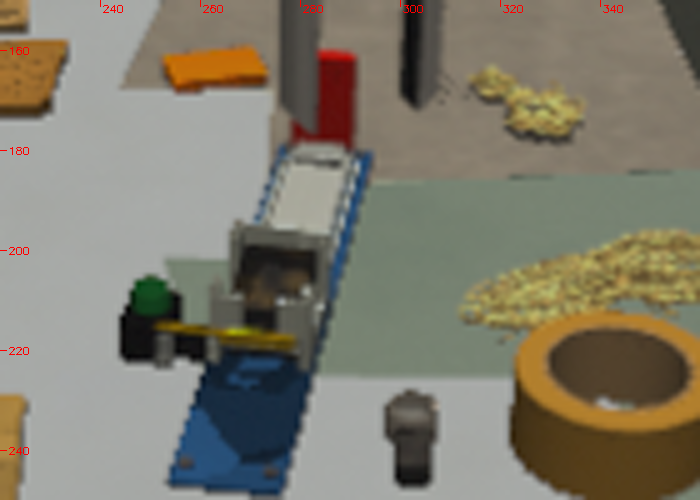

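The stack overlay (top at 41 mm, y≈0) fits the stones in the chute, the slide plate has fully cleared the rear wall, and the handle is home. The stone is centred and square on the pad, with side margins of 9 and 10 px. The arm touches nothing, so I'm handing in.

```bash
python3 -c "
from station import bot,get_state
s=get_state();print(s['t'],s['force'])
print(bot.hand_in())"
```

```text
25.55 [-0.19627577 -0.3238131   0.14680076]
the job is handed in; nothing more can be done
None
```

I pressed the green latch and the flap sprung fully open on its own, about 2.6 rad in the side view. I pushed the slide to its stop, which drove the bottom stone onto the apron, then pulled it back. I laid that stone on the large green pad and handed in at t = 25.6 s.

**Last checks:**
- **Stone:** it lies square on the pad and within its edges, about 2 mm off centre at most.
- **Stack:** the three remaining stones sit one place lower. Their outline matches a stack top 41 mm up, centred in the chute.
- **Slide:** it is home. It came back about 110 mm until it met the end stop at 8 N.
- **Bystanders:** none looked moved in the last pictures. The torch was out of view by then, and the arm never went near it.
- **Arm:** it was clear of everything at hand-in.

**Disagreements with the description:**
- **Fingertips:** they end about 28.5 mm short of the stated TCP, so my first button press missed. I allowed for this afterwards.
- **Slide start:** the slide began about 8 mm in rather than at 0.
- **Side camera:** its calibration was off by about 1.5 px, so I took the final positions from the wrist camera.

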